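# Clamp a beaker on the shaker platform with a ratchet clamping lever

### The job

Secure the glass beaker on the shaker: gently slide the movable rubber bar to the left until the beaker stands snug between the two bars, then tighten the orange clamping lever (clockwise from above), lifting it off its serrations and swinging it back when it runs out of room, until it is firmly tight: about 10 N at its grip, never more than 15 N. Finally lift the lever once more, without loosening the screw, and leave it dropped fully home in its serrations and pointing to the right along the front rail, so that nothing sticks out over the front. Treat the glass gently and leave everything else on the bench where it is.

Things in the scene. Friction and masses are not known exactly. Their poses are not given: they have to be found in the camera images.
- shaker: White benchtop platform shaker, 226 x 250 mm, fixed, not running. Origin on the bench under its centre; its x axis points to its back, y to its left. The platform (grey mat) is 75 mm up. Guide rails run along y at x = -98 mm (front) and +98 mm.
- fixed_bar (a point): Middle of the fixed rubber-sleeved bar at the platform's left, on its centre line: it lies along the shaker's x, 115 mm above the bench, sleeve 18 mm in diameter. Its grey end brackets (22 x 22 mm, tops 142 mm above the bench) stand on the rails, 98 mm to the front and back of this point; the front one stops the lever's swing on the left.
- front_rail: Aluminium guide rail along the front of the platform, 240 x 26 x 12 mm, along the shaker's y; origin at the centre of its underside. The clamping screw's foot presses on its top when tight. At what angle of the screw it does so differs from start to start and cannot be seen.
- bar (a joint): Slide of the movable bar along the shaker's +y (left), m; at 0 the bar is at y = -55 mm in the shaker's frame. Takes about 3 N to push while the screw is loose. With the beaker snug between the bars it reads about 0.0685; push it home with about 7 N in all (3 N of it drag).
- bar_mid (a point): Middle of the movable rubber-sleeved bar, on its centre line, 115 mm above the bench. It lies along the shaker's x, sleeve 18 mm in diameter, from 62 mm in front of this point to 86 mm behind it. Pushing on the bar itself would bring the gripper against the beaker's rim; push on the upright at its front end.
- upright (a point): Middle of the grey upright (8 x 80 x 54 mm, 80 along the shaker's y; top 143 mm above the bench) at the front end of the movable bar, on the shoe that carries the clamp. Push the bar left with closed fingertips on its right edge (40 mm to the right of this point). It stops the lever from swinging round the back.
- beaker: Empty glass beaker, 68 mm in diameter at the bars' height (rim 74 mm), 93 mm high, about 0.12 kg, on the platform 2 to 13 mm from the fixed bar; origin at the centre of its underside. It slides when the bar pushes it. More than 25 N from the bar breaks it, so meet it slowly.
- lever_axis (a point): Point on the vertical axis of the clamping lever and its screw, at the height of the lever's grip (136 mm above the bench when the lever is down); it moves with the bar, not with the lever.
- lever_grip (a point): Centre of the orange lever's grip, 65 mm from the axis, 136 mm above the bench when the lever is down. The grip is 44 mm long along the lever (43 to 87 mm from the axis), 13 mm wide, 15 mm high, and free underneath by 25 mm or more.
- lever (a joint): Direction of the lever, rad, in the shaker's frame: 0 points to the front (-x), positive is clockwise from above (tightening); +1.57 points left, -1.57 right along the front rail. With the bar snug it can go from about -1.95 (upright) to +1.3 (front bracket); fingers round the grip should stop at about +0.9. Lifted, it turns freely.
- lever_lift (a joint): Height of the lever above its seat, m: 0 home in the serrations, up to 0.009; a spring pulls it down with 4.5 N (home) to 6.8 N (up). Free of the serrations above 0.004. Let go between gaps it rests on the tips at about 0.0036 (so it may start) and drops home when turned to the next gap. 12 serrations: it seats every 0.524 rad of the screw, with 0.1 rad of play.
- clamp_screw: Steel screw with the ring of 12 serrations under the lever's hub; origin on its axis at bench height. Clockwise drives it down. Loose, it takes under 2 N at the lever's grip; after 0.3 to 0.7 rad its foot meets the rail and the force at the grip climbs about 0.9 N each 0.1 rad. 10 N at the grip clamps with about 130 N; 7 N (90 N) is the least that holds, above 15 N it is overloaded. It stays where it is left.
- wash_bottle: White wash bottle with red cap, 214 mm high, a bystander at the left; origin at the centre of its underside.
- timer: Small white timer, 60 x 62 x 20 mm, a bystander; origin at the centre of its underside.
- indicator_a: Brown dropper bottle, 107 mm high, a bystander left of the shaker; origin at the centre of its underside.
- indicator_b: Brown dropper bottle, 107 mm high, a bystander left of the shaker; origin at the centre of its underside.
Things that resemble listed ones, but are neither listed nor needed, are in the scene too. What is shaped like the beaker but blue is not meant.

How it is judged (in metres and radians):
On the way, in this order (a step that is already met when the one before it is completed fails the run):
1. the beaker stands snug between the two bars (value of joint bar above 0.0655 m and angle between beaker's own z axis and vertical below 0.08 rad and y of beaker in the frame of shaker above 0.05 m), for 0.1 s.
2. the lever is lifted off its serrations (value of joint lever_lift above 0.0045 m), for 0.1 s.
3. the screw is tightened: it presses on the front rail with 90 N or more (contact force between clamp_screw and front_rail above 90 N), for 0.2 s.
At the end, for the whole second after the job is handed in: The beaker stands upright against the fixed bar with the movable bar against it (bar joint above 0.0655 m), the clamping screw presses on the front rail with 90 to 200 N, and the lever is fully home (lift under 1.5 mm) and points to the right along the rail within 0.4 rad; all at rest (all of step 1 and contact force between clamp_screw and front_rail between 90 and 200 N and value of joint lever_lift below 0.0015 m and value of joint lever between -1.97 and -1.17 rad and linear speed of beaker below 0.01 m/s and velocity of joint lever below 0.1 rad/s); the robot touches nothing.
It fails at once if the screw is overtightened (more than 220 N on the rail) (contact force between clamp_screw and front_rail above 220 N).
It fails at once if the movable bar presses on the beaker with more than 25 N (contact force between bar and beaker above 25 N).
It fails at once if the beaker is tipped by more than 0.3 rad (angle between beaker's own z axis and vertical above 0.3 rad).
It fails at once if a bystander is pushed away by more than 20 mm (distance of any of timer, indicator_a, indicator_b from where it was at the start of the episode above 0.02 m).
It also fails if it takes over 72 s, if anything falls off the work surface, if the arm or the gripper's body presses on something with over 40 N, if the wrist force passes 120 N, or if a joint passes its speed limit or range.

### The arm

A 6-joint arm with a two-finger parallel gripper is mounted at the origin on a cart in front of the work surface, level with it; the furniture and walls round the work are solid. World frame = base frame: x ahead of the robot, y to its left, z up, the work surface at z = 0. Lengths are in mm, angles in rad, forces in N, time in s.
With the tool pointing down it reaches from about 275 to 750 mm from the base axis. Payload 10.2 kg.
Tool frame: the origin (TCP) lies at the very end of the fingers, on their centre line; the grasp point (between the pads) lies 19 mm behind it; z points along the fingers, x is the direction in which the jaws open and shut, and the axes are right-handed (so a half turn about z gives the same grasp; the last joint's range is limited). The gripper opens to 85 mm and grips with 20 to 120 N. Pads are 22 mm wide; open, the fingers measure 114 mm over their backs; the gripper's body (76 mm by 85 mm) begins 54 mm behind the grasp point. The pads swing forward as they close: fully open they stand 13 mm farther back than shut.
Start: joints at [-1.528, 0.313, 1.498, -0, 1.331, -0.223], TCP at [137.894, -506.573, 231.294] pointing down, gripper open.
Joint ranges: [-2.94, 2.94], [-0.97, 2.17], [0.19, 2.56], [-1.23, 4.37], [0.02, 3.11], [-2.88, 2.88]. Speed limits (rad/s): [2.39, 2.39, 3.01, 3.14, 3.14, 3.14].

### API

Orientations are given as a unit quaternion [w, x, y, z].
In Python, from rig import ctrl, cams gives the robot as it stands.
- The arm moves only by the tool play_rows, never from a script. Its argument "steps" is a list of rows, each a list of 2 entries, a list of its own where there are three numbers: the shift along the tool's x, y, z normalised to -1 to 1, where 1 is 0.75 m, then the turn, a rotation vector about the tool's x, y, z normalised to -1 to 1, where 1 is 45 degrees. A call has 1 to 20 rows; each row shifts and turns the commanded pose from where the row before left it, along the tool's axes as they then stand; what a row does not reach is not made up. A row lasts 1/10 s, in which the tool goes at most 50 mm and 8.59 degrees, less where a joint would pass 70% of its speed; a pose out of reach is approached as far as the arm can. A call with a number of a shift or a turn outside -1 to 1 is refused whole. A call with a gripper value outside its range is refused whole. "grip" is the closure, from 0 (fully open) to 1 (shut), set as the call begins (left out, the last holds). The fingers move at their own pace and stop on an object; "squeeze" is the grip in N (left out, the last holds). Time passes only in rows, so rows that do not move let the fingers close. It gives the time, the measured TCP pose, the force and the opening at its end, in the units of the state.
- ctrl.sense(): the state, without advancing time (a new reading comes with each control period).
- cams.capture(name): name is "side" or "top"; returns the picture (420x560x3 uint8, red, green, blue); there is no depth.
- cams.camera_info(name): a dict with "fx", "fy", "cx", "cy" (pixels), "xyz" and "attitude" of the camera in the world. Camera axes: x right, y up, looking along -z (the intrinsics and any distortion apply to the point x, -y, -z); pixel columns grow to the right and rows downward; lengths in mm; the calibration is good to about 2 mm. A picture is of the moment at which its call begins. camera_info takes no time and is no camera call.
- ctrl.finish_job(): hands the job in, once; it reports no verdict.
Trained networks look in the newest picture that a camera, given by its name, has taken for a name from the list of things; names that differ only in an ending like _2 or _b are one class to them, and where a whole thing is asked for, a point or a joint stands for the part that bears it (a point fixed in the world has none). Each returns a list of dicts, best first, with "p" (0 to 1); they miss things now and then, are a little off and sometimes report something else, mostly with a low value. They report only what shows in the picture. A call takes as long as a camera call. They do not tell look-alikes from the thing itself.
- cams.search_frame(camera, thing): "rect" ([centre column, centre row, width, height] in pixels, round what is visible of it).
- cams.tip_of(camera, thing): "pixel" ([column, row] in pixels: a listed point, or the origin of a listed thing).
The state is a dict: "time_s": time; "joints": joint angles; "dq": joint speeds; "tau": joint torques, N m; "eef_pos": TCP position; "ee_rot": TCP orientation; "force": force on the tool from outside, world axes, zero at the start; "wrist_torque": the same for the moment, N m; "grip_width": opening from 0.0 (shut) to 1.0 (fully open).
Only numpy, scipy, OpenCV 4.12 (cv2) and the standard library are available. Lean on these libraries where they do the work, as an engineer would, in place of code of your own. Each camera call takes 0.05 s, during which the arm holds its last target.

## Working session

There is one attempt and no reset: what is moved stays moved. The work goes in short steps, Python scripts to look and compute and a tool call to move; the robot and the scene stay as the last step left them, time stands still between calls to the robot, and variables do not carry over. Pictures are saved under pics/ and viewed, and the job is handed in when it is done.

Besides the shell and the picture viewer there is one more tool, called after "Call:" by a JSON object that holds its "op" and its "data", one argument or row to a line. play_rows: Moves the arm, as the interface text tells. Its arguments: {"type":"object","properties":{"steps":{"type":"array"},"grip":{"type":"number"},"squeeze":{"type":"number"}},"required":["steps"]}

```bash
ls; mkdir -p pics
python3 - <<'E'
from rig import ctrl,cams
import cv2
print(ctrl.sense())
for c in ("side","top"):
    im=cams.capture(c); cv2.imwrite(f"pics/{c}0.png",im[:,:,::-1]); print(c,cams.camera_info(c))
    for t in ("shaker","fixed_bar","front_rail","bar_mid","upright","beaker","lever_axis","lever_grip","clamp_screw","timer","indicator_a","wash_bottle"):
        r=cams.tip_of(c,t)
        print(t,[(round(d["p"],2),[round(v) for v in d["pixel"]]) for d in r[:4]])
E
```

```text
pics
{'time_s': 0.0, 'joints': array([-1.52841278e+00,  3.13437496e-01,  1.49847759e+00,  9.47995772e-06,
        1.33101144e+00, -2.23426759e-01]), 'dq': array([-0.00219387, -0.00133318, -0.00059573, -0.00103049, -0.00110336,
        0.00098087]), 'tau': array([-5.68370558e-05, -4.12265646e+01, -2.59738773e+01, -2.24227683e-04,
        4.15655828e-03, -1.57890111e-05]), 'eef_pos': array([ 137.87796651, -506.28648606,  230.72623365]), 'ee_rot': array([-5.15242024e-04,  7.94571729e-01, -6.07169929e-01, -4.23495844e-04]), 'force': array([ 0.52477177, -0.76382252,  0.04232656]), 'wrist_torque': array([-0.02456666, -0.03028633,  0.03140195]), 'grip_width': 0.9942094878634039}
side {'fx': 469.6437954888436, 'fy': 469.6437954888436, 'cx': 282.92219607257, 'cy': 206.1113996314537, 'xyz': array([ 346.91168344, 1042.55680638,  478.81587337]), 'attitude': array([-0.07722373, -0.04023055,  0.5623286 ,  0.82231657])}
shaker [(0.61, [252, 214])]
fixed_bar [(0.88, [240, 184])]
front_rail [(0.64, [290, 195]), (0.44, [295, 161]), (0.39, [343, 217])]
bar_mid [(0.64, [259, 166])]
upright [(0.68, [284,
[... 330 characters left out ...]
690640986418, 'cy': 202.19157433896834, 'xyz': array([ 432.51922655,  116.60454321, 1173.82100899]), 'attitude': array([ 0.71274489,  0.0244221 , -0.04616092, -0.69947655])}
shaker [(0.74, [350, 176])]
fixed_bar [(0.97, [319, 165]), (0.65, [372, 218]), (0.63, [170, 188]), (0.17, [386, 174])]
front_rail [(0.58, [350, 217])]
bar_mid [(0.88, [386, 172])]
upright [(0.84, [383, 204])]
beaker [(0.95, [331, 168]), (0.87, [297, 260]), (0.42, [366, 241])]
lever_axis [(0.91, [387, 218])]
lever_grip [(0.59, [366, 241])]
clamp_screw [(0.71, [226, 241]), (0.45, [371, 220])]
timer [(0.95, [380, 274]), (0.36, [350, 176])]
indicator_a [(0.61, [217, 192]), (0.51, [226, 244])]
wash_bottle [(0.85, [168, 186])]
```

View pics/side0.png

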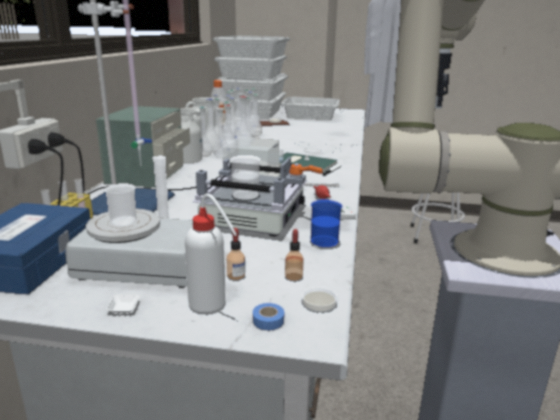

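View pics/top0.png

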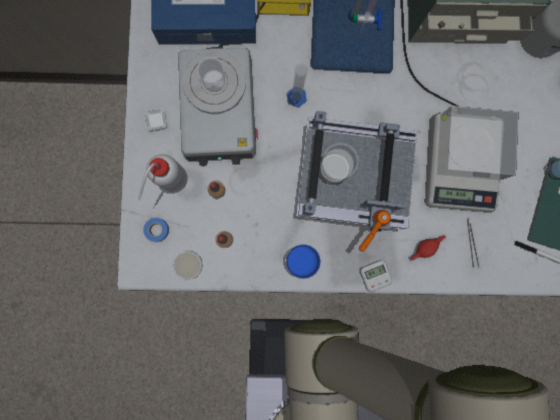

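Run:
```python
import cv2
a=cv2.imread("pics/top0.png")[130:300,280:450]; a=cv2.resize(a,(595,595),interpolation=cv2.INTER_CUBIC); cv2.imwrite("pics/top0c.png",a)
a=cv2.imread("pics/side0.png")[120:270,180:380]; a=cv2.resize(a,(800,600),interpolation=cv2.INTER_CUBIC); cv2.imwrite("pics/side0c.png",a)
```

```text
(no output)
```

View pics/top0c.png

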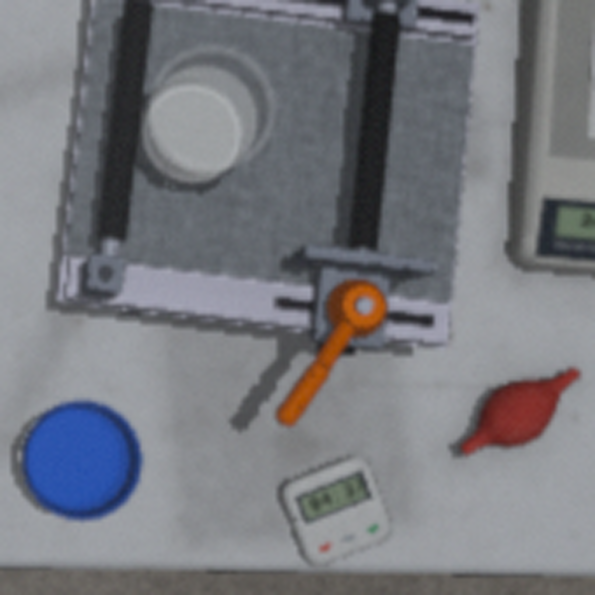

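View pics/side0c.png

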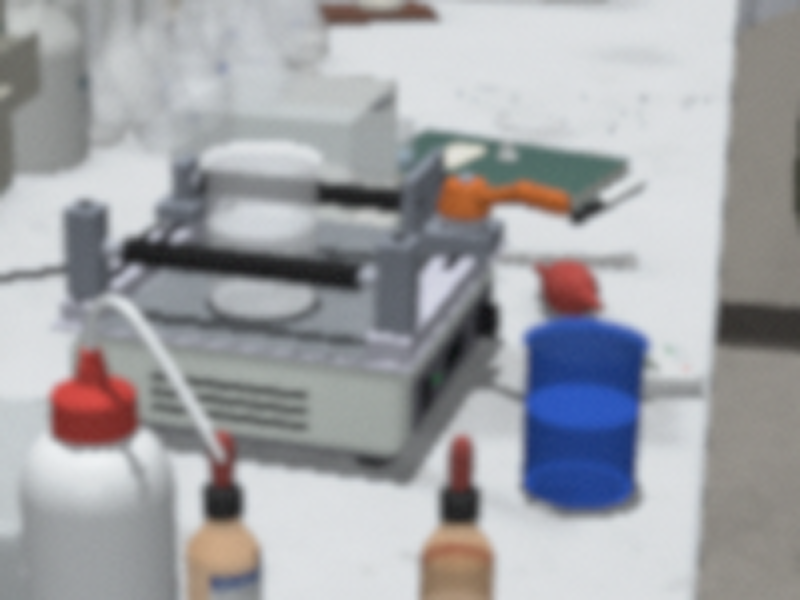

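```bash
cat > h.py <<'E'
import numpy as np
from scipy.spatial.transform import Rotation as R
from scipy.optimize import least_squares
from rig import ctrl,cams
CI={c:cams.camera_info(c) for c in("side","top")}
def proj(c,P):
    k=CI[c];q=k["attitude"];r=R.from_quat([q[1],q[2],q[3],q[0]])
    p=r.inv().apply(np.atleast_2d(P)-k["xyz"]);d=-p[:,2]
    return np.c_[k["cx"]+k["fx"]*p[:,0]/d,k["cy"]-k["fy"]*p[:,1]/d]
def back(c,px,z):
    k=CI[c];q=k["attitude"];r=R.from_quat([q[1],q[2],q[3],q[0]])
    v=r.apply([(px[0]-k["cx"])/k["fx"],-(px[1]-k["cy"])/k["fy"],-1]);o=k["xyz"]
    return o+v*(z-o[2])/v[2]
def tri(ps):
    f=lambda X:np.concatenate([proj(c,X)[0]-p for c,p in ps])
    s=least_squares(f,[400,0,100.]);return s.x,np.abs(s.fun).max()
def sh(pose,P):
    x,y,a=pose;P=np.atleast_2d(P);c,s=np.cos(a),np.sin(a)
    return np.c_[x+c*P[:,0]-s*P[:,1],y+s*P[:,0]+c*P[:,1],P[:,2]]
E
cat > fit.py <<'E'
from h import *
pts=[("top",[309.7,208.3],[-98,99.5,142]),("top",[319,165],[0,99.5,115]),("top",[386,172],[0,-55,115]),
("top",[383.,204],[-66,-55,116]),("top",[350,176],[0,0,0]),("top",[350,217],[-98,0,75]),
("side",[240,184],[0,99.5,115]),("side",[259,166],[0,-55,115]),("side",[284,172],[-66,-55,116]),("side",[252,214],[0,0,0]),
("side",[180+402/4,120+237/4],[-98,99.5,142]),("top",[387,218],[-98,-55,140]),("side",[295,162],[-98,-55,136])]
f=lambda v:np.concatenate([proj(c,sh(v,P))[0]-p for c,p,P in pts])
s=least_squares(f,[450,0,0.],loss="soft_l1",x_scale=[10,10,.1])
print(s.x);print(np.c_[np.arange(len(pts)),s.fun.reshape(-1,2) if len(s.fun)==2*len(pts) else 0])
print(f(s.x).reshape(-1,2).round(1))
for n,P in dict(axis=[-98,-55,136],upright=[-66,-55,116],fixed=[0,99.5,115]).items(): print(n,sh(s.x,P))
print("beaker top rim?",back("top",[331,168],75),"grip",back("top",[366,241],136),"timer",back("top",[380,274],20),"blue",back("top",[297,260],0))
print(tri([("top",[387,218]),("side",[295,162])]),tri([("top",[366,241]),("side",[316,168])]))
E
python3 fit.py
```

```text
[ 6.12751958e+02 -8.11319030e+01 -9.22333893e-02]
[[ 0.          1.2200149   0.17814491]
 [ 1.         -4.46166935 -0.63237484]
 [ 2.         -0.24805262  0.50345724]
 [ 3.          0.14107785 -1.2236649 ]
 [ 4.          1.45407555  1.54534781]
 [ 5.          2.94365093 -0.86394313]
 [ 6.          0.0465186   1.8429044 ]
 [ 7.          0.96126057  2.0505352 ]
 [ 8.         -0.1909423  -1.9378304 ]
 [ 9.          1.49489769  1.30777212]
 [10.         -0.51115409 -0.07636919]
 [11.         -2.558011   -1.1639576 ]
 [12.          0.82327988  1.88190713]]
[[ 1.2  0.2]
 [-4.5 -0.6]
 [-0.2  0.5]
 [ 0.1 -1.2]
 [ 1.5  1.5]
 [ 2.9 -0.9]
 [ 0.   1.8]
 [ 1.   2.1]
 [-0.2 -1.9]
 [ 1.5  1.3]
 [-0.5 -0.1]
 [-2.6 -1.2]
 [ 0.8  1.9]]
axis [[ 510.10285846 -126.87206435  136.        ]]
upright [[ 541.96684296 -129.8193499   116.        ]]
fixed [[621.91617402  17.9451738  115.        ]]
beaker top rim? [621.71412881 -22.63454425  75.        ] grip [459.31112269 -89.06336714 136.        ] timer [ 387.25409568 -144.44529778   20.        ] blue [415.73107908  45.76596188   0.        ]
(array([ 509.88345818, -132.16930347,  139.35606037]), np.float64(1.2435984861369889)) (array([456.84150201, -88.43861633, 140.10662195]), np.float64(1.3963411060439057))
```

```bash
cat > ov.py <<'E'
from h import *
import cv2,sys
def overlay(c,pose,box,out,slide=0.,lev=None,im=None,ax=(-98,0)):
    if im is None: im=cams.capture(c)[:,:,::-1]
    x0,y0,x1,y1=box;s=min(800/(x1-x0),600/(y1-y0))
    a=cv2.resize(np.ascontiguousarray(im[y0:y1,x0:x1]),None,fx=s,fy=s,interpolation=cv2.INTER_CUBIC)
    by=-55+slide
    def line(P,col):
        p=((proj(c,sh(pose,P))+.5-[x0,y0])*s).astype(int); cv2.polylines(a,[p.reshape(-1,1,2)],False,col,1,cv2.LINE_AA)
    def rect(x,y,dx,dy,z,col): line([[x-dx,y-dy,z],[x+dx,y-dy,z],[x+dx,y+dy,z],[x-dx,y+dy,z],[x-dx,y-dy,z]],col)
    rect(-98,99.5,11,11,142,(0,255,0));rect(98,99.5,11,11,142,(0,255,0))
    rect(-66,by,4,40,143,(0,255,255));rect(-98,0,13,120,87,(255,0,255));rect(0,0,113,125,0,(0,0,255))
    line([[-62,by,115],[86,by,115]],(255,255,0));line([[-87,99.5,115],[87,99.5,115]],(255,255,0))
    if lev is not None:
        line([[ax[0],by+ax[1],136],[ax[0]-87*np.cos(lev),by+ax[1]+87*np.sin(lev),136]],(255,0,0))
    cv2.imwrite(out,a)
E
python3 - <<'E'
from ov import *
pose=[612.75,-81.1,-.0922]
overlay("top",pose,(280,110,430,260),"pics/ov1.png",0,.55,cv2.imread("pics/top0.png"))
overlay("side",pose,(180,120,340,240),"pics/ov2.png",0,.55,cv2.imread("pics/side0.png"))
E
```

```text
(no output)
```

View pics/ov1.png

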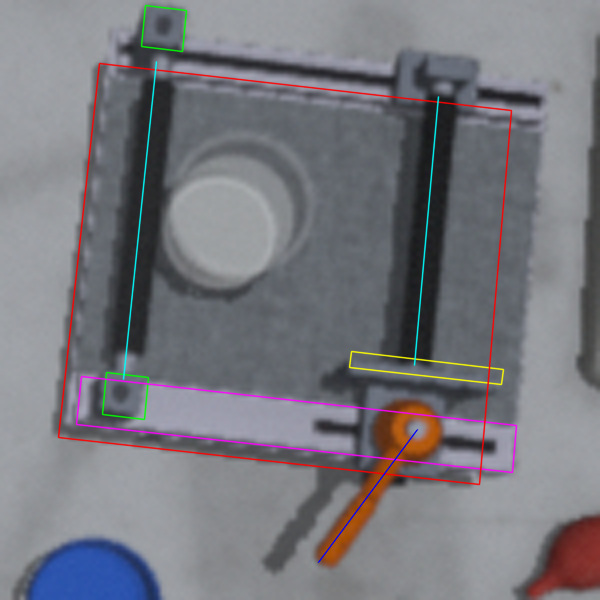

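View pics/ov2.png

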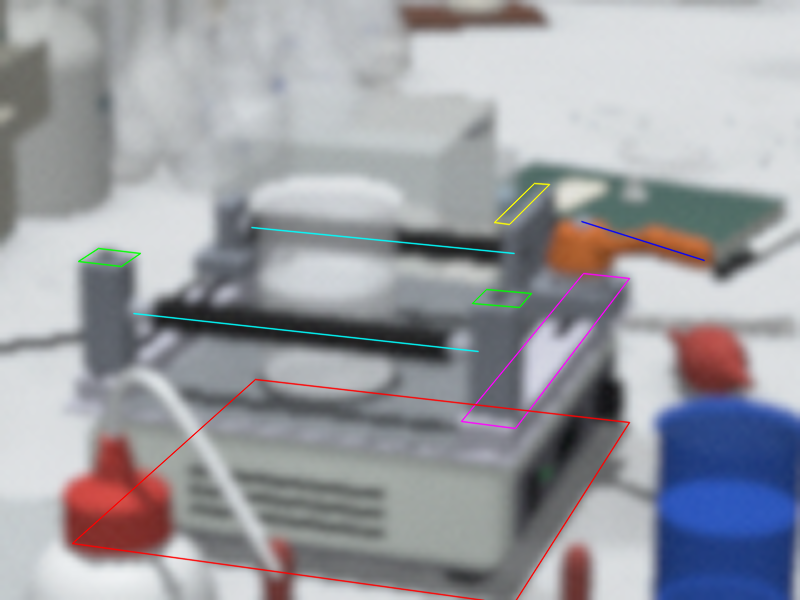

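Run:
```python
import cv2
a=cv2.imread("pics/top0.png")[95:245,360:520]; a=cv2.resize(a,(640,600),interpolation=cv2.INTER_CUBIC); cv2.imwrite("pics/top0d.png",a)
a=cv2.imread("pics/side0.png")[125:215,225:345]; a=cv2.resize(a,(800,600),interpolation=cv2.INTER_CUBIC); cv2.imwrite("pics/side0d.png",a)
```

```text
(no output)
```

View pics/top0d.png

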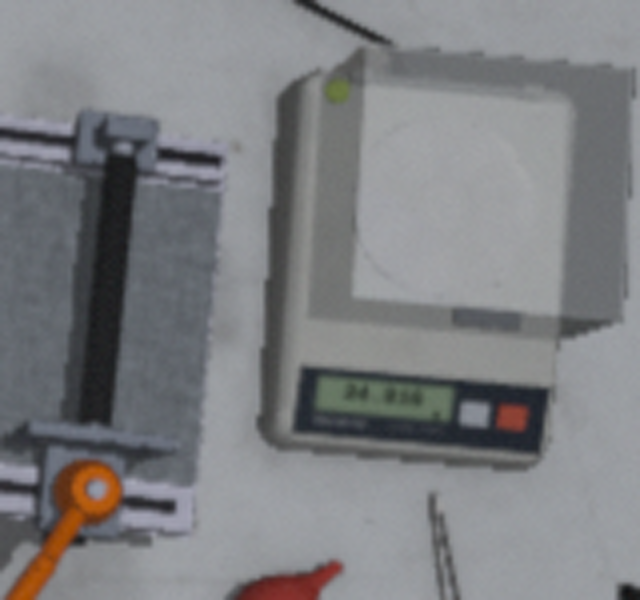

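View pics/side0d.png

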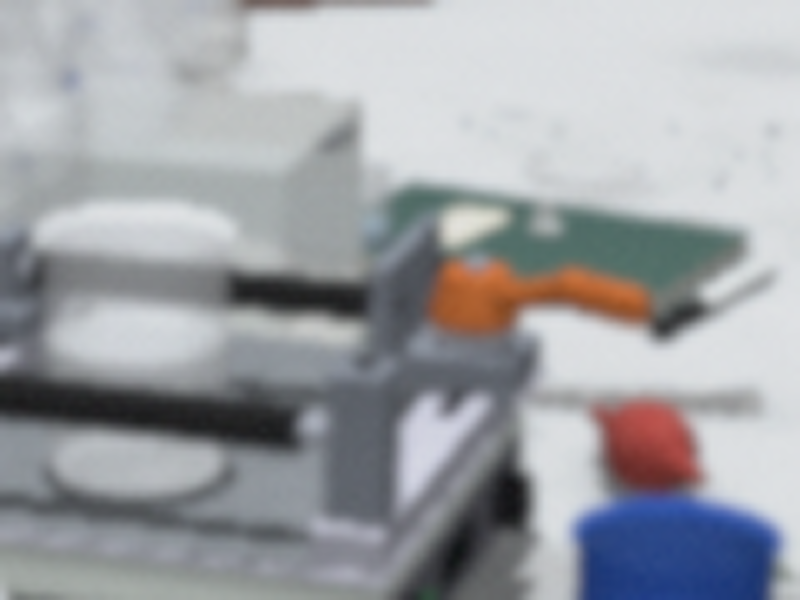

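Run:
```python
from h import *
T=lambda x,y:("top",[360+x/4,95+y/4]); S=lambda x,y:("side",[225+x/6.667,125+y/6.667])
print(tri([T(620,320),S(360,100)]),tri([T(310,318),S(285,185)]),tri([T(560,335),S(360,100)]))
for z in (60,100,150): print(z,back("top",T(365,50)[1],z),back("top",T(310,318)[1],z),back("top",T(268,440)[1],z))
# upright top-right-ish corners & hub
print(tri([T(28,425),S(375,270)]),tri([T(180,442),S(437,212)]),tri([T(95,489),S(478,262)]))
p=[612.75,-81.1,-.0922]
print(sh(p,[[-70,-95,143],[-70,-15,143],[-98,-55,150],[-70,-106,110]]))
```

```text
(array([ 606.46071722, -411.75151295,  127.80425531]), np.float64(0.0612982418921888)) (array([ 605.35249347, -243.28158105,  129.05794114]), np.float64(1.1456366118635515)) (array([ 597.35728987, -374.60331648,  136.66419764]), np.float64(0.8407648535533667))
60 [ 771.65924298 -301.50560502   60.        ] [ 614.83670189 -267.33475016   60.        ] [ 544.74515521 -242.44525656   60.        ]
100 [ 759.47990667 -286.49026073  100.        ] [ 608.28924143 -253.54656371  100.        ] [ 540.71485132 -229.55091189  100.        ]
150 [ 744.25573628 -267.72108036  150.        ] [ 600.10491586 -236.31133066  150.        ] [ 535.67697146 -213.43298105  150.        ]
(array([542.11451734, -90.34685915, 139.81093118]), np.float64(0.05757182628371993)) (array([ 533.19719954, -169.74287786,  142.21260417]), np.float64(0.793824402375833)) (array([ 508.8605341 , -126.63537676,  135.1188368 ]), np.float64(0.4254267827400895))
[[ 534.30072322 -169.25163625  143.        ]
 [ 541.6662773   -89.59142904  143.        ]
 [ 510.10242774 -126.84358872  150.        ]
 [ 533.28795954 -180.20491474  110.        ]]
```

```bash
cat > plan.py <<'E'
from h import *
POSE=[612.75,-81.1,-.0922]
def cur():
    s=ctrl.sense();q=s["ee_rot"];return s["eef_pos"],R.from_quat([q[1],q[2],q[3],q[0]])
def down(psi): # tool x at yaw psi, z down
    c,s=np.cos(psi),np.sin(psi);return R.from_matrix(np.array([[c,s,0],[s,-c,0],[0,0,-1]]).T.T)
def rows(wps,start=None):
    # wps: list of (pos,R,n)
    p,r=start or cur();out=[]
    for P,Rt,n in wps:
        P=np.array(P,float);dr=(r.inv()*Rt).as_rotvec();p0,r0=p,r
        for i in range(1,n+1):
            pn=p0+(P-p0)*i/n;rn=r0*R.from_rotvec(dr*i/n)
            sft=r.inv().apply(pn-p)/750;t=(r.inv()*rn).as_rotvec()/(np.pi/4)
            sft=np.round(sft,4);t=np.round(t,4)
            if np.abs(t).max()>.19 or np.linalg.norm(sft)>.0667: print("FAST")
            p=p+r.apply(sft*750);r=r*R.from_rotvec(t*np.pi/4)
            out.append([[float(v) for v in sft],[float(v) for v in t]])
    print(str(out).replace(" ",""));print("end",p.round(1))
    return p,r
E
python3 - <<'E'
from plan import *
p=sh(POSE,[-70,-118,231])[0];print(p)
rows([(p,down(-.092),12)])
E
```

```text
[ 532.18312643 -192.15394582  231.        ]
[[[-0.0222,-0.0514,0.0],[-0.0,0.0,-0.1287]],[[-0.0169,-0.0535,0.0001],[-0.0,0.0,-0.1287]],[[-0.0114,-0.0548,0.0],[-0.0,0.0,-0.1287]],[[-0.0058,-0.0558,0.0],[-0.0,0.0,-0.1287]],[[-0.0002,-0.056,0.0001],[-0.0,0.0,-0.1287]],[[0.0055,-0.0558,0.0],[-0.0,0.0,-0.1287]],[[0.0111,-0.0549,0.0],[-0.0,0.0,-0.1287]],[[0.0165,-0.0535,0.0001],[-0.0,0.0,-0.1287]],[[0.0219,-0.0516,0.0],[-0.0,0.0,-0.1287]],[[0.027,-0.0491,0.0],[-0.0,-0.0,-0.1287]],[[0.0318,-0.0462,0.0001],[-0.0,-0.0,-0.1287]],[[0.0363,-0.0427,0.0],[-0.0,-0.0,-0.1287]]]
end [ 532.2 -192.1  231. ]
```

Candidates: clear beaker (top px 331,168) against the blue one (297,260); orange lever (366,241) against the red pipette bulb (430,248); movable bar (386,172) against the fixed bar (315,163). I choose the clear beaker, the orange lever and the right-hand bar, all confirmed in the close crops.

Call:
{"op": "play_rows", "data": {
  "steps": [
    [[-0.0222,-0.0514,0],[0,0,-0.1287]],
    [[-0.0169,-0.0535,0],[0,0,-0.1287]],
    [[-0.0114,-0.0548,0],[0,0,-0.1287]],
    [[-0.0058,-0.0558,0],[0,0,-0.1287]],
    [[0,-0.056,0],[0,0,-0.1287]],
    [[0.0055,-0.0558,0],[0,0,-0.1287]],
    [[0.0111,-0.0549,0],[0,0,-0.1287]],
    [[0.0165,-0.0535,0],[0,0,-0.1287]],
    [[0.0219,-0.0516,0],[0,0,-0.1287]],
    [[0.027,-0.0491,0],[0,0,-0.1287]],
    [[0.0318,-0.0462,0],[0,0,-0.1287]],
    [[0.0363,-0.0427,0],[0,0,-0.1287]],
    [[0,0,0],[0,0,0]],
    [[0,0,0],[0,0,0]]
  ],
  "grip": 1,
  "squeeze": 20
}}

```text
time_s: 2.7
eef_pos: [532.5, -191.7, 231.0]
ee_rot: [-0.0, 0.999, -0.046, -0.0]
force: [0.3, -0.1, -0.9]
grip_width: 0.001
```

Run:
```python
from ov import *
import plan
p,r=plan.cur();print(p,r.as_matrix().round(3),ctrl.sense()["force"],ctrl.sense()["joints"].round(3),ctrl.sense()["time_s"])
overlay("top",plan.POSE,(280,110,430,260),"pics/a1.png")
overlay("side",plan.POSE,(180,100,340,220),"pics/a2.png")
plan.rows([([*sh(plan.POSE,[-70,-118,0])[0][:2],112],plan.down(-.092),4)])
```

```text
[ 532.49428957 -191.74685212  230.95458001] [[ 0.996 -0.091 -0.001]
 [-0.091 -0.996  0.   ]
 [-0.001 -0.    -1.   ]] [ 0.31200605 -0.09494708 -0.89573643] [-0.552  0.404  1.37  -0.     1.368 -0.461] 2.7
[[[0.0001,-0.0002,0.0398],[0.0,0.0001,-0.0005]],[[0.0002,-0.0003,0.0397],[0.0001,0.0001,-0.0004]],[[0.0001,-0.0002,0.0398],[0.0,0.0,-0.0005]],[[0.0001,-0.0003,0.0398],[0.0001,0.0001,-0.0004]]]
end [ 532.2 -192.1  112. ]
```

View pics/a1.png

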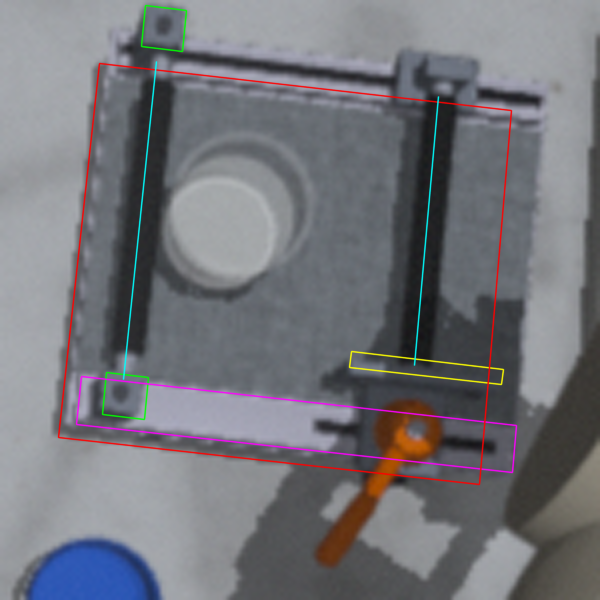

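View pics/a2.png

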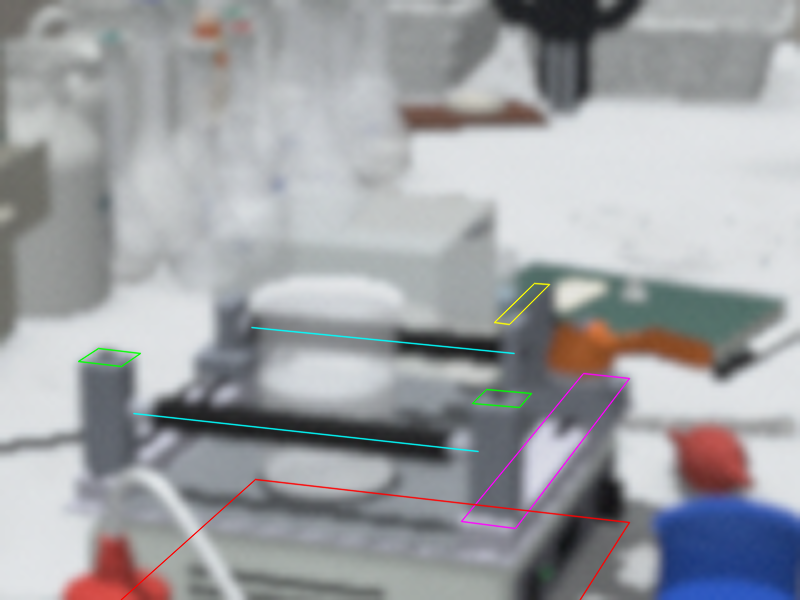

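Call:
{"op": "play_rows", "data": {
  "steps": [
    [[0.0001,-0.0002,0.0398],[0,0,0]],
    [[0.0001,-0.0002,0.0398],[0,0,0]],
    [[0.0001,-0.0002,0.0398],[0,0,0]],
    [[0.0001,-0.0002,0.0398],[0,0,0]],
    [[0,0,0],[0,0,0]],
    [[0,0,0],[0,0,0]]
  ]
}}

```text
time_s: 3.4
eef_pos: [532.5, -192.5, 112.9]
ee_rot: [0.0, 0.999, -0.047, 0.0]
force: [-0.5, -0.2, 0.3]
grip_width: 0.002
```

Run:
```python
from ov import *
import plan
p,r=plan.cur();print(p,ctrl.sense()["force"],ctrl.sense()["time_s"])
overlay("side",plan.POSE,(180,100,340,220),"pics/a3.png")
```

```text
[ 532.5167393  -192.50078672  112.90400691] [-0.5098683  -0.19003176  0.25209612] 3.4
```

View pics/a3.png

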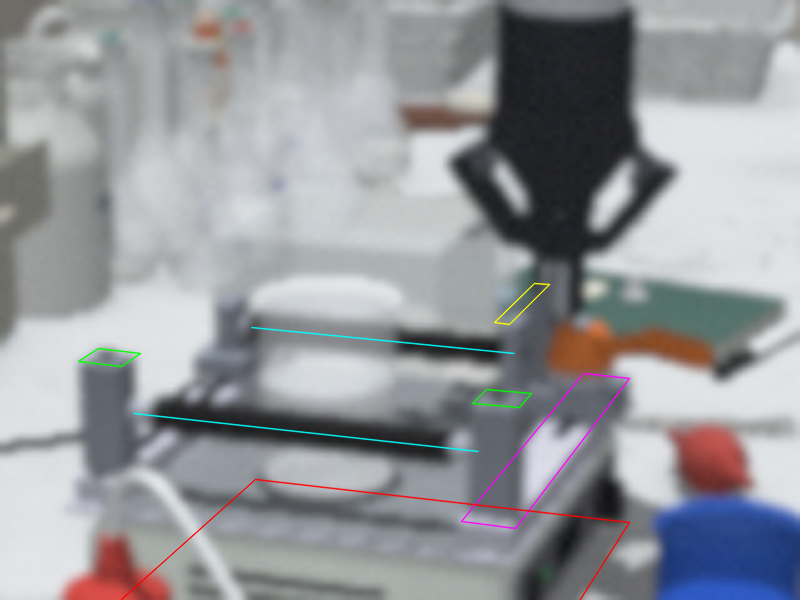

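Call:
{"op": "play_rows", "data": {
  "steps": [
    [[0,-0.004,0],[0,0,0]],
    [[0,-0.004,0],[0,0,0]],
    [[0,-0.0027,0],[0,0,0]],
    [[0,-0.0027,0],[0,0,0]],
    [[0,-0.0027,0],[0,0,0]],
    [[0,-0.0027,0],[0,0,0]],
    [[0,-0.0027,0],[0,0,0]],
    [[0,-0.0027,0],[0,0,0]]
  ]
}}

```text
time_s: 4.25
eef_pos: [534.4, -173.7, 112.0]
ee_rot: [0.0, 0.999, -0.046, 0.0]
force: [0.7, -2.5, 1.1]
grip_width: -0.001
```

Call:
{"op": "play_rows", "data": {
  "steps": [
    [[0,-0.004,0],[0,0,0]],
    [[0,-0.004,0],[0,0,0]],
    [[0,-0.004,0],[0,0,0]],
    [[0,-0.004,0],[0,0,0]],
    [[0,-0.004,0],[0,0,0]],
    [[0,-0.004,0],[0,0,0]],
    [[0,-0.004,0],[0,0,0]],
    [[0,-0.004,0],[0,0,0]],
    [[0,-0.004,0],[0,0,0]],
    [[0,-0.004,0],[0,0,0]],
    [[0,-0.0027,0],[0,0,0]],
    [[0,-0.0013,0],[0,0,0]]
  ]
}}

```text
time_s: 5.45
eef_pos: [537.3, -140.5, 111.9]
ee_rot: [-0.0, 0.999, -0.046, -0.0]
force: [1.3, -2.8, 1.3]
grip_width: -0.001
```

Run:
```python
from ov import *
import plan
p,r=plan.cur();print(p,ctrl.sense()["force"],ctrl.sense()["time_s"])
overlay("top",plan.POSE,(280,110,430,260),"pics/b1.png",slide=37)
overlay("side",plan.POSE,(180,100,340,220),"pics/b2.png",slide=37)
```

```text
[ 537.32385706 -140.52085952  111.90241434] [ 1.27958117 -2.77005487  1.29263211] 5.45
```

View pics/b1.png

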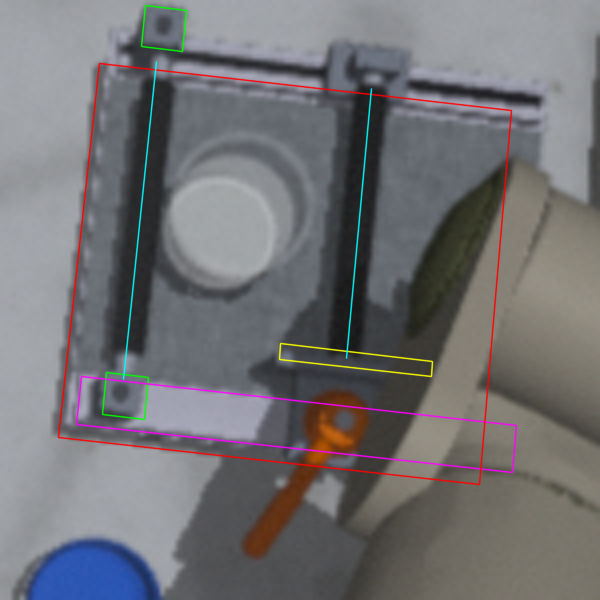

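View pics/b2.png

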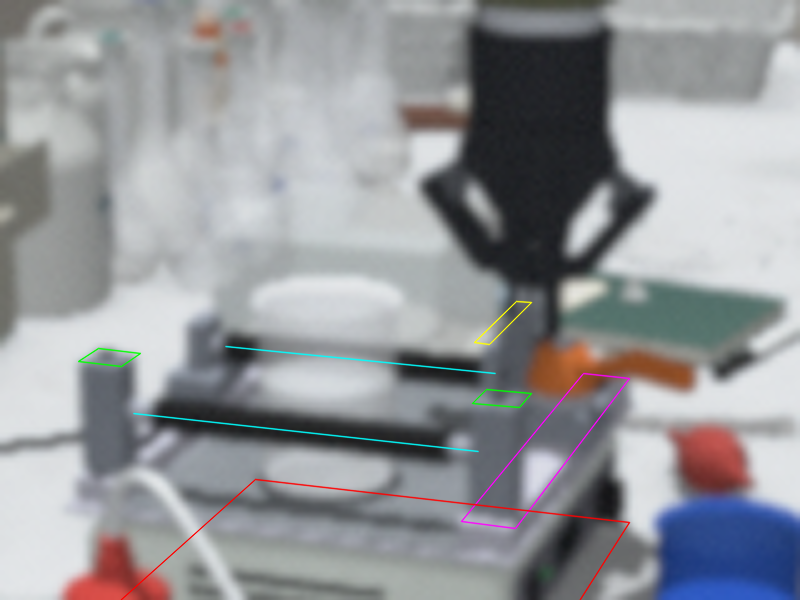

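Call:
{"op": "play_rows", "data": {
  "steps": [
    [[0,-0.004,0],[0,0,0]],
    [[0,-0.004,0],[0,0,0]],
    [[0,-0.004,0],[0,0,0]],
    [[0,-0.004,0],[0,0,0]],
    [[0,-0.0027,0],[0,0,0]],
    [[0,-0.0013,0],[0,0,0]],
    [[0,-0.0013,0],[0,0,0]],
    [[0,-0.0013,0],[0,0,0]],
    [[0,-0.0013,0],[0,0,0]],
    [[0,-0.0013,0],[0,0,0]],
    [[0,-0.0013,0],[0,0,0]]
  ]
}}

```text
time_s: 6.65
eef_pos: [539.2, -120.9, 111.8]
ee_rot: [-0.0, 0.999, -0.046, -0.0]
force: [1.3, -2.7, -2.1]
grip_width: 0.001
```

Call:
{"op": "play_rows", "data": {
  "steps": [
    [[0,-0.0013,0],[0,0,0]],
    [[0,-0.0013,0],[0,0,0]],
    [[0,-0.0013,0],[0,0,0]],
    [[0,-0.0013,0],[0,0,0]],
    [[0,-0.0013,0],[0,0,0]]
  ]
}}

```text
time_s: 7.15
eef_pos: [539.6, -116.0, 111.9]
ee_rot: [0.0, 0.999, -0.046, -0.0]
force: [0.2, -1.6, -2.0]
grip_width: 0.002
```

Call:
{"op": "play_rows", "data": {
  "steps": [
    [[0,-0.0008,0],[0,0,0]],
    [[0,-0.0008,0],[0,0,0]],
    [[0,-0.0008,0],[0,0,0]],
    [[0,-0.0008,0],[0,0,0]]
  ]
}}

```text
time_s: 7.55
eef_pos: [539.8, -113.7, 111.9]
ee_rot: [0.0, 0.999, -0.046, -0.0]
force: [1.0, -3.2, -1.5]
grip_width: 0.0
```

Run:
```python
from ov import *
import plan
p,r=plan.cur();print(p,ctrl.sense()["force"],ctrl.sense()["time_s"])
overlay("top",plan.POSE,(280,110,430,260),"pics/c1.png",slide=64)
```

```text
[ 539.84677854 -113.74998342  111.88965659] [ 1.01730516 -3.21443183 -1.51177481] 7.55
```

View pics/c1.png

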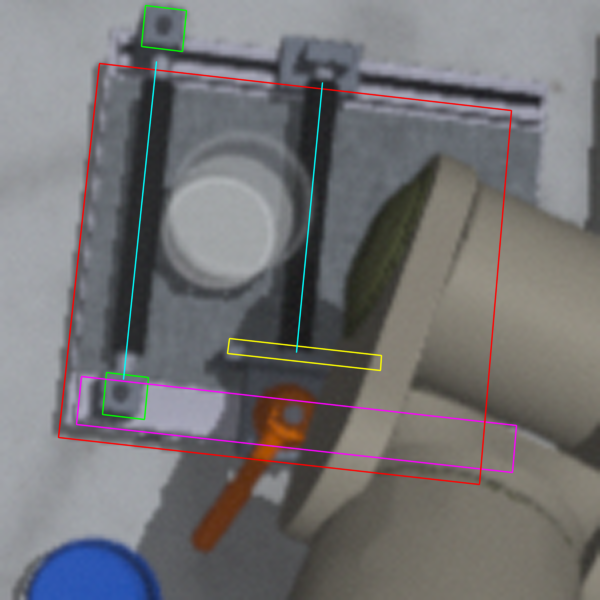

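Call:
{"op": "play_rows", "data": {
  "steps": [
    [[0,-0.0006,0],[0,0,0]],
    [[0,-0.0006,0],[0,0,0]],
    [[0,-0.0006,0],[0,0,0]]
  ]
}}

```text
time_s: 7.9
eef_pos: [540.0, -112.4, 111.9]
ee_rot: [0.0, 0.999, -0.046, 0.0]
force: [0.9, -3.8, -1.7]
grip_width: -0.001
```

Call:
{"op": "play_rows", "data": {
  "steps": [
    [[0,-0.0006,0],[0,0,0]],
    [[0,-0.0006,0],[0,0,0]],
    [[0,-0.0006,0],[0,0,0]]
  ]
}}

```text
time_s: 8.2
eef_pos: [540.1, -111.1, 111.9]
ee_rot: [0.0, 0.999, -0.046, 0.0]
force: [0.7, -4.4, -2.2]
grip_width: 0.001
```

Call:
{"op": "play_rows", "data": {
  "steps": [
    [[0,-0.0005,0],[0,0,0]],
    [[0,-0.0005,0],[0,0,0]]
  ]
}}

```text
time_s: 8.4
eef_pos: [540.2, -110.7, 111.9]
ee_rot: [0.0, 0.999, -0.046, 0.0]
force: [0.1, -6.2, -2.3]
grip_width: 0.0
```

Call:
{"op": "play_rows", "data": {
  "steps": [
    [[0,-0.0005,0],[0,0,0]],
    [[0,-0.0005,0],[0,0,0]]
  ]
}}

```text
time_s: 8.6
eef_pos: [540.2, -110.4, 111.9]
ee_rot: [0.001, 0.999, -0.046, 0.0]
force: [-0.3, -8.9, -2.0]
grip_width: -0.002
```

Call:
{"op": "play_rows", "data": {
  "steps": [
    [[0,0.001,0],[0,0,0]],
    [[0,0.005,0],[0,0,0]],
    [[0,0.01,0],[0,0,0]],
    [[0,0.01,0],[0,0,0]],
    [[0,0,-0.04],[0,0,0]],
    [[0,0,-0.045],[0,0,0]],
    [[-0.03,0.03,-0.03],[0,0,0]],
    [[-0.05,0.03,0],[0,0,0]],
    [[-0.05,0.03,0],[0,0,0]],
    [[-0.05,0.03,0],[0,0,0]],
    [[0,0,0],[0,0,0]]
  ]
}}

```text
time_s: 9.7
eef_pos: [392.7, -207.8, 198.4]
ee_rot: [0.0, 0.999, -0.048, -0.0]
force: [0.2, 0.4, -0.2]
grip_width: -0.002
```

Run:
```python
from ov import *
import plan
p,r=plan.cur();print(p,ctrl.sense()["force"],ctrl.sense()["time_s"])
overlay("top",plan.POSE,(280,110,430,260),"pics/d1.png",slide=68.5,lev=.55)
overlay("side",plan.POSE,(180,100,340,220),"pics/d2.png",slide=68.5,lev=.55)
for c in("top","side"):
  for t in("beaker","lever_axis","lever_grip","bar_mid","upright"):
    print(c,t,[(round(d["p"],2),np.round(d["pixel"],1)) for d in cams.tip_of(c,t)[:3]])
```

```text
[ 392.70545421 -207.80206526  198.40220685] [ 0.21132971  0.4172069  -0.16704503] 9.7
top beaker [(0.64, array([332.7, 167.7])), (0.2, array([358.2, 168.5]))]
top lever_axis [(0.68, array([354.6, 214. ])), (0.19, array([354.1, 167.5]))]
top lever_grip [(0.21, array([351. , 175.4]))]
top bar_mid [(0.79, array([354. , 168.5])), (0.44, array([168.3, 186.6]))]
top upright [(0.44, array([317.3, 164.3]))]
side beaker [(0.64, array([244.1, 193.7]))]
side lever_axis [(0.68, array([287.9, 167. ])), (0.29, array([241.9, 191.4]))]
side lever_grip [(0.55, array([308.2, 177.2]))]
side bar_mid [(0.87, array([251.9, 171.9]))]
side upright [(0.84, array([278.5, 180.9])), (0.52, array([307.5, 177.7]))]
```

View pics/d1.png

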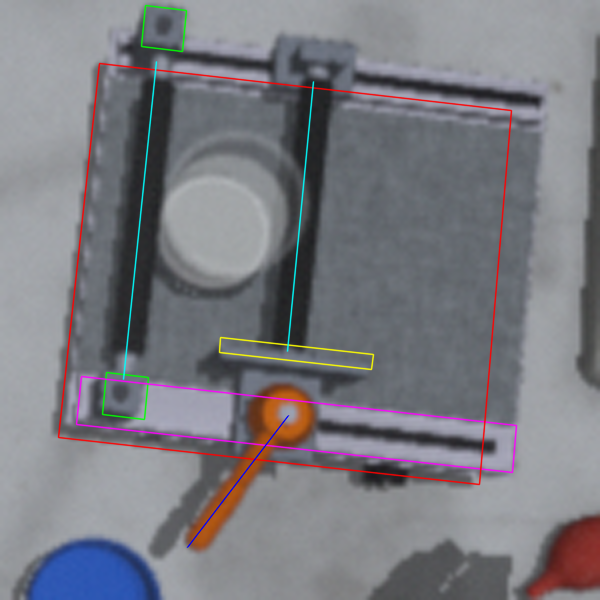

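View pics/d2.png

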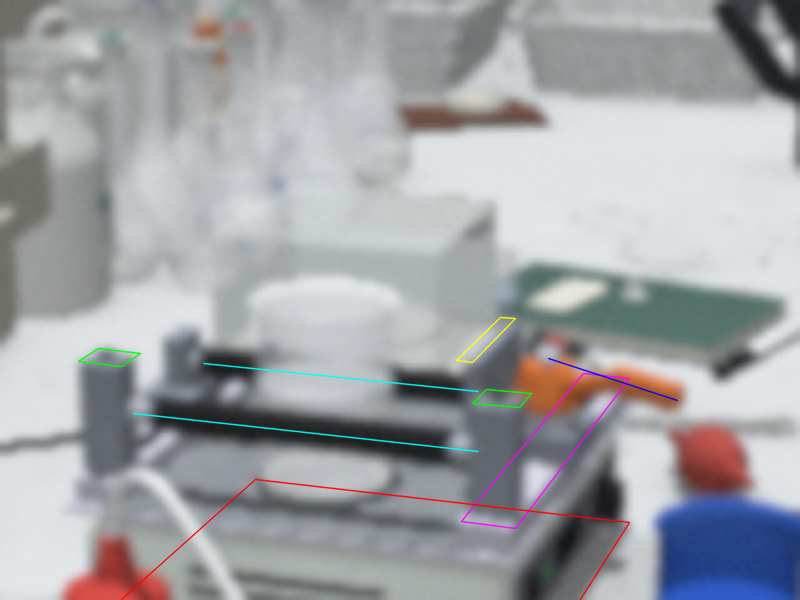

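```bash
cat > lev.py <<'E'
from plan import *
import cv2
def lever(im,slide=68.5,ax=None,zoff=0):
    hsv=cv2.cvtColor(im,cv2.COLOR_RGB2HSV)
    m=(hsv[...,0]>=5)&(hsv[...,0]<=20)&(hsv[...,1]>150)&(hsv[...,2]>70)
    m[:190]=0;m[275:]=0;m[:,:300]=0;m[:,:300]=0;m[:,400:]=0
    v,u=np.nonzero(m)
    if ax is None: ax=sh(POSE,[-98,-55+slide,136])[0]
    W=np.array([back("top",[a,b],141+zoff) for a,b in zip(u,v)])
    d=W[:,:2]-ax[:2];a=POSE[2];S=np.c_[np.cos(a)*d[:,0]+np.sin(a)*d[:,1],-np.sin(a)*d[:,0]+np.cos(a)*d[:,1]]
    r=np.hypot(*S.T);g=(r>38)&(r<80);ang=np.arctan2(S[g,1],-S[g,0])
    hub=r<25
    return len(u),r.max(),np.median(ang),hub.sum(),W[hub].mean(0) if hub.any() else None,S[g].mean(0)
if __name__=="__main__":
    im=cams.capture("top");print(lever(im))
    W=back("top",[280+285/4,110+412/4],148);print(W,sh(POSE,[-98,13.5,136]))
E
python3 lev.py
```

```text
(315, np.float64(84.75711521400837), np.float64(0.536314176366621), np.int64(173), array([513.59140928, -53.47278852, 141.        ]), array([-51.01002367,  30.33268253]))
[516.09735477 -56.03559236 148.        ] [[516.40918341 -58.63453629 136.        ]]
```

```bash
cat >> plan.py <<'E'
AX=np.array([516.2,-57.5])
def gp(phi,r=65,z=118,dpsi=0):
    a=POSE[2];d=np.array([-np.cos(phi),np.sin(phi)])*r
    return [AX[0]+np.cos(a)*d[0]-np.sin(a)*d[1],AX[1]+np.sin(a)*d[0]+np.cos(a)*d[1],z],down(-1.662-phi+dpsi)
E
python3 - <<'E'
from plan import *
import lev
im=cams.capture("top");l=lev.lever(im,ax=np.r_[AX,136]);print(l)
P,r=gp(.55);print(P)
rows([([P[0],P[1],198],r,16)])
E
```

```text
(312, np.float64(83.93046677259858), np.float64(0.5210015595342914), np.int64(172), array([513.35600505, -53.47929409, 141.        ]), array([-51.63080443,  29.5882508 ]))
[np.float64(464.14930078635916), np.float64(-18.567690649396496), 118]
[[[0.0042,-0.0161,0.0],[0.0,0.0,0.1687]],[[0.0021,-0.0165,0.0],[0.0,0.0,0.1687]],[[-0.0001,-0.0166,0.0],[0.0,0.0,0.1688]],[[-0.0023,-0.0165,0.0],[0.0,0.0,0.1687]],[[-0.0045,-0.016,0.0],[0.0,0.0,0.1687]],[[-0.0065,-0.0153,0.0001],[0.0001,0.0,0.1687]],[[-0.0086,-0.0143,-0.0],[-0.0,0.0001,0.1688]],[[-0.0103,-0.013,-0.0],[-0.0,-0.0,0.1687]],[[-0.0119,-0.0116,-0.0],[-0.0,-0.0,0.1687]],[[-0.0134,-0.0098,-0.0],[-0.0,-0.0,0.1687]],[[-0.0146,-0.0081,0.0],[-0.0,0.0,0.1688]],[[-0.0155,-0.006,0.0],[-0.0,0.0,0.1687]],[[-0.0161,-0.0039,0.0],[-0.0,0.0,0.1687]],[[-0.0166,-0.0018,0.0],[0.0,0.0,0.1687]],[[-0.0166,0.0005,0.0],[0.0,0.0,0.1688]],[[-0.0164,0.0026,0.0001],[0.0,0.0,0.1687]]]
end [464.1 -18.6 198. ]
```

Call:
{"op": "play_rows", "data": {
  "steps": [
    [[0.0042,-0.0161,0],[0,0,0.1687]],
    [[0.0021,-0.0165,0],[0,0,0.1687]],
    [[-0.0001,-0.0166,0],[0,0,0.1687]],
    [[-0.0023,-0.0165,0],[0,0,0.1687]],
    [[-0.0045,-0.016,0],[0,0,0.1687]],
    [[-0.0065,-0.0153,0],[0,0,0.1687]],
    [[-0.0086,-0.0143,0],[0,0,0.1687]],
    [[-0.0103,-0.013,0],[0,0,0.1687]],
    [[-0.0119,-0.0116,0],[0,0,0.1687]],
    [[-0.0134,-0.0098,0],[0,0,0.1687]],
    [[-0.0146,-0.0081,0],[0,0,0.1687]],
    [[-0.0155,-0.006,0],[0,0,0.1687]],
    [[-0.0161,-0.0039,0],[0,0,0.1687]],
    [[-0.0166,-0.0018,0],[0,0,0.1687]],
    [[-0.0166,0.0005,0],[0,0,0.1687]],
    [[-0.0164,0.0026,0],[0,0,0.1687]],
    [[0,0,0],[0,0,0]]
  ],
  "grip": 0.5
}}

```text
time_s: 12.1
eef_pos: [464.3, -17.8, 198.1]
ee_rot: [0.0, -0.448, 0.894, 0.0]
force: [-0.3, 0.5, -0.2]
grip_width: 0.499
```

Run:
```python
from ov import *
import plan
p,r=plan.cur();s=ctrl.sense();print(p,s["force"],s["time_s"],s["grip_width"],s["joints"].round(2))
overlay("side",plan.POSE,(210,80,370,200),"pics/e2.png",slide=68.5,lev=.53)
P,r=plan.gp(.53);plan.rows([(P,r,3)])
```

```text
[464.26513977 -17.80467292 198.09228646] [-0.29859885  0.47327636 -0.18033779] 12.1 0.4989523582351244 [-0.29  0.21  1.72  0.    1.21  1.92]
[[[0.0006,-0.0,0.0356],[0.0,-0.0,-0.0067]],[[0.0006,-0.0001,0.0356],[0.0,-0.0001,-0.0067]],[[0.0006,-0.0,0.0356],[0.0,-0.0,-0.0068]]]
end [463.4 -19.6 118. ]
```

View pics/e2.png

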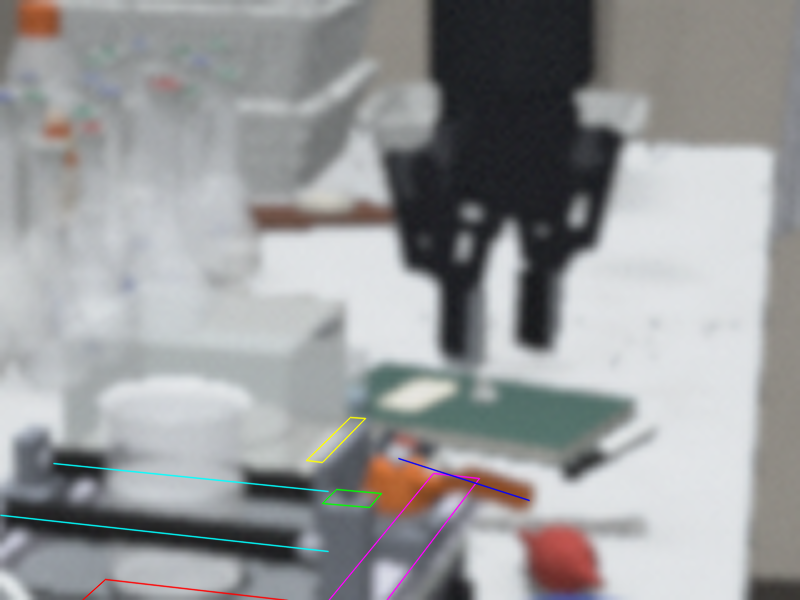

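Call:
{"op": "play_rows", "data": {
  "steps": [
    [[0.0006,0,0.0356],[0,0,-0.0067]],
    [[0.0006,0,0.0356],[0,0,-0.0067]],
    [[0.0006,0,0.0356],[0,0,-0.0067]],
    [[0,0,0],[0,0,0]]
  ]
}}

```text
time_s: 12.55
eef_pos: [461.5, -19.9, 115.6]
ee_rot: [-0.002, -0.456, 0.89, 0.002]
force: [0.1, 0.5, 1.0]
grip_width: 0.497
```

Run:
```python
from ov import *
import plan
p,r=plan.cur();s=ctrl.sense();print(p,s["force"],s["time_s"],s["grip_width"])
overlay("side",plan.POSE,(210,80,370,200),"pics/f2.png",slide=68.5)
```

```text
[461.48945524 -19.90080027 115.59529532] [0.13351969 0.49384199 1.00189272] 12.55 0.49729840115180696
```

View pics/f2.png

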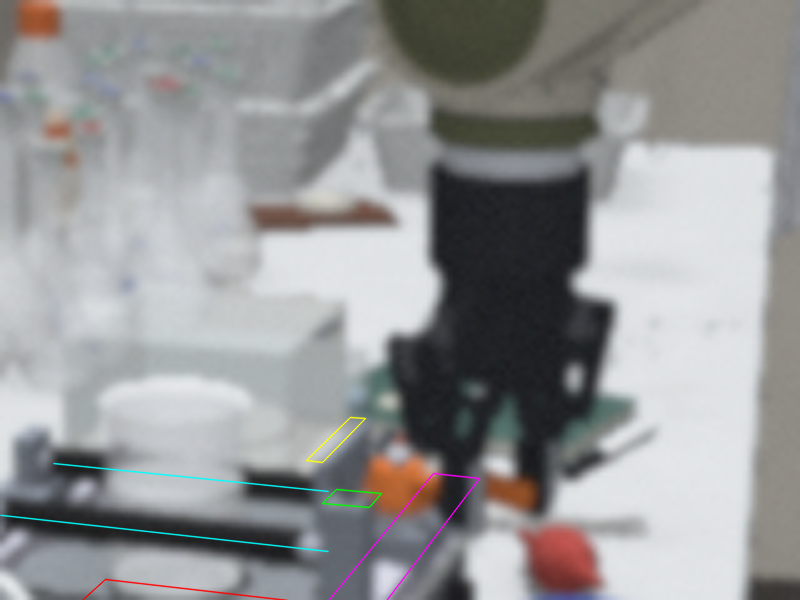

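Call:
{"op": "play_rows", "data": {
  "steps": [
    [[0,0,0],[0,0,0]],
    [[0,0,0],[0,0,0]],
    [[0,0,0],[0,0,0]],
    [[0,0,0],[0,0,0]],
    [[0,0,0],[0,0,0]],
    [[0,0,0],[0,0,0]]
  ],
  "grip": 1,
  "squeeze": 40
}}

```text
time_s: 13.2
eef_pos: [464.1, -19.9, 119.3]
ee_rot: [0.001, -0.455, 0.89, -0.001]
force: [-0.3, 1.0, 7.1]
grip_width: 0.149
```

Run:
```python
from ov import *
import plan
p,r=plan.cur();s=ctrl.sense();print(p,s["force"],s["wrist_torque"],s["time_s"],s["grip_width"],s["grip_width"]*85)
overlay("top",plan.POSE,(280,130,430,280),"pics/g1.png",slide=68.5)
overlay("side",plan.POSE,(210,80,370,200),"pics/g2.png",slide=68.5)
```

```text
[464.07581435 -19.92321216 119.28562777] [-0.27712017  1.00314941  7.11710068] [ 0.07110398 -0.02410776  0.02393372] 13.2 0.14911000985451514 12.674350837633787
```

View pics/g2.png

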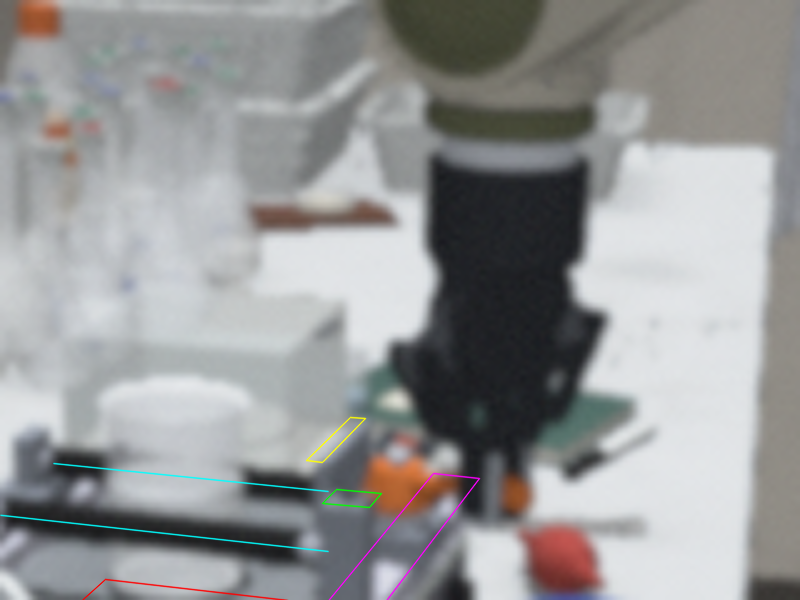

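Call:
{"op": "play_rows", "data": {
  "steps": [
    [[0,0,-0.0035],[0,0,0]],
    [[0,0,-0.0035],[0,0,0]],
    [[0,0,-0.0027],[0,0,0]],
    [[0,0,0],[0,0,0]]
  ]
}}

```text
time_s: 13.7
eef_pos: [463.9, -20.0, 125.4]
ee_rot: [0.001, -0.455, 0.89, -0.001]
force: [5.1, -2.1, -7.9]
grip_width: 0.142
```

Call:
{"op": "play_rows", "data": {
  "steps": [
    [[0,0.0013,-0.0013],[0,0,0]],
    [[0,0,-0.0007],[0,0,0]],
    [[0,0,0],[0,0,0]]
  ]
}}

```text
time_s: 14.0
eef_pos: [463.7, -19.9, 127.1]
ee_rot: [0.001, -0.455, 0.89, -0.001]
force: [7.9, -3.7, -8.4]
grip_width: 0.143
```

Run:
```python
from ov import *
import plan
p,r=plan.cur();s=ctrl.sense();print(p,s["force"],s["wrist_torque"],s["time_s"],s["grip_width"],r.as_matrix().round(3).tolist())
overlay("side",plan.POSE,(260,120,340,180),"pics/h2.png",slide=68.5)
```

```text
[463.72137322 -19.89220938 127.06080595] [ 7.91799088 -3.65439271 -8.39196003] [-0.6038658  -1.40296003  0.11519557] 14.0 0.143279846617395 [[-0.585, -0.811, 0.003], [-0.811, 0.585, -0.002], [-0.001, -0.004, -1.0]]
```

View pics/h2.png

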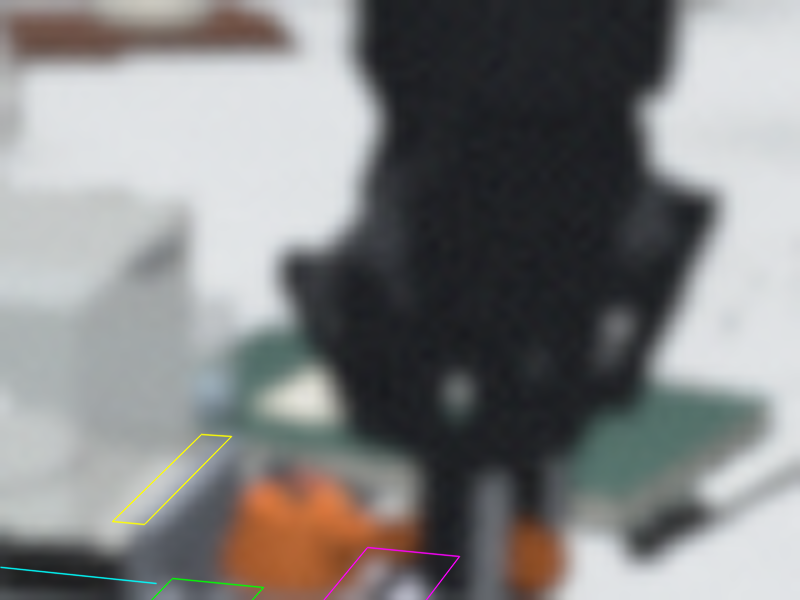

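```bash
cat >> plan.py <<'E'
def arc(phi0,phi1,n,r0=65,r1=65,z0=118,z1=118):
    w=[]
    for i in range(1,n+1):
        t=i/n;P,Rr=gp(phi0+(phi1-phi0)*t,r0+(r1-r0)*t,z0+(z1-z0)*t);w.append((P,Rr,1))
    P,Rr=gp(phi0,r0,z0);return rows(w,(np.array(P),Rr))
E
python3 - <<'E'
from plan import *
arc(.53,.53,2,67.3,64.6)
arc(.53,.03,5,65,65)
E
```

```text
[[[0.0,-0.0018,0.0],[0.0,0.0,0.0]],[[0.0,-0.0018,0.0],[0.0,0.0,0.0]]]
end [463.7 -19.8 118. ]
[[[0.0087,-0.0004,0.0],[0.0,0.0,-0.1273]],[[0.0086,-0.0005,0.0],[0.0,0.0,-0.1273]],[[0.0087,-0.0004,0.0],[0.0,0.0,-0.1274]],[[0.0086,-0.0004,0.0],[0.0,0.0,-0.1273]],[[0.0087,-0.0004,0.0],[0.0,0.0,-0.1273]]]
end [451.7 -49.6 118. ]
```

Call:
{"op": "play_rows", "data": {
  "steps": [
    [[0,-0.0018,0],[0,0,0]],
    [[0,-0.0018,0],[0,0,0]],
    [[0,0,0],[0,0,0]]
  ]
}}

```text
time_s: 14.35
eef_pos: [464.1, -20.4, 126.3]
ee_rot: [-0.001, -0.455, 0.89, 0.001]
force: [0.9, 0.8, -7.4]
grip_width: 0.145
```

Call:
{"op": "play_rows", "data": {
  "steps": [
    [[0.0087,-0.0004,0],[0,0,-0.1273]],
    [[0.0087,-0.0004,0],[0,0,-0.1273]],
    [[0,0,0],[0,0,0]]
  ]
}}

```text
time_s: 14.65
eef_pos: [457.7, -32.1, 126.6]
ee_rot: [-0.0, -0.542, 0.84, 0.0]
force: [2.8, 2.5, -7.8]
grip_width: 0.14
```

```bash
cat > st.py <<'E'
from plan import *
def st():
    p,r=cur();s=ctrl.sense();d=p[:2]-AX;a=POSE[2]
    S=[np.cos(a)*d[0]+np.sin(a)*d[1],-np.sin(a)*d[0]+np.cos(a)*d[1]]
    phi=np.arctan2(S[1],-S[0]);m=r.as_matrix();psi=np.arctan2(m[1,0],m[0,0]);f=s["force"]
    print("t",round(s["time_s"],2),"p",p.round(1),"r",np.hypot(*S).round(2),"phi",phi.round(3),"phi_rot",((-1.662-psi+np.pi)%(2*np.pi)-np.pi).round(3),"f tool",r.inv().apply(f).round(1),"fz",f[2].round(1),"tau",r.inv().apply(s["wrist_torque"]).round(2),"g",s["grip_width"].round(3),"q",s["joints"].round(2))
if __name__=="__main__": st()
E
python3 st.py
```

```text
Traceback (most recent call last):
  File "st.py", line 7, in <module>
    if __name__=="__main__": st()
                             ~~^^
  File "st.py", line 6, in st
    print("t",round(s["time_s"],2),"p",p.round(1),"r",np.hypot(*S).round(2),"phi",phi.round(3),"phi_rot",((-1.662-psi+np.pi)%(2*np.pi)-np.pi).round(3),"f tool",r.inv().apply(f).round(1),"fz",f[2].round(1),"tau",r.inv().apply(s["wrist_torque"]).round(2),"g",s["grip_width"].round(3),"q",s["joints"].round(2))
                                                                                                                                                                                                                                                                 ^^^^^^^^^^^^^^^^^^^^^
AttributeError: 'float' object has no attribute 'round'
```

```bash
sed -i 's/s\["grip_width"\].round(3)/round(float(s["grip_width"]),3)/' st.py; python3 st.py
```

```text
t 14.65 p [457.7 -32.1 126.6] r 63.81 phi 0.318 phi_rot 0.334 f tool [-3.4 -1.5  7.8] fz -7.8 tau [ 0.15 -0.49 -0.22] g 0.14 q [-0.33  0.29  1.83  0.    1.02  1.67]
```

Call:
{"op": "play_rows", "data": {
  "steps": [
    [[0.0076,-0.0006,0],[0,0,-0.1273]],
    [[0.0084,-0.0004,0],[0,0,-0.1273]],
    [[0.0084,-0.0004,0],[0,0,-0.1273]],
    [[0.0084,-0.0004,0],[0,0,-0.1273]],
    [[0.0084,-0.0004,0],[0,0,-0.1273]],
    [[0,0,0],[0,0,0]],
    [[0,0,0],[0,0,0]]
  ]
}}

```text
time_s: 15.35
eef_pos: [452.6, -62.1, 126.6]
ee_rot: [0.0, 0.731, -0.682, -0.001]
force: [-1.7, -2.4, -8.3]
grip_width: 0.143
```

```bash
python3 st.py
```

```text
t 15.35 p [452.6 -62.1 126.6] r 63.82 phi -0.165 phi_rot -0.161 f tool [2.2 1.9 8.3] fz -8.3 tau [-0.22  0.37  0.13] g 0.143 q [-0.39  0.28  1.83 -0.    1.02  1.11]
```

Call:
{"op": "play_rows", "data": {
  "steps": [
    [[0.0091,0.0002,0],[0,0,-0.1273]],
    [[0.0085,-0.0004,0],[0,0,-0.1273]],
    [[0.0085,-0.0004,0],[0,0,-0.1273]],
    [[0.0085,-0.0004,0],[0,0,-0.1273]],
    [[0.0085,-0.0004,0],[0,0,-0.1273]],
    [[0.0085,-0.0004,0],[0,0,-0.1273]],
    [[0.0085,-0.0004,0],[0,0,-0.1273]],
    [[0,0,0],[0,0,0]],
    [[0,0,0],[0,0,0]]
  ]
}}

```text
time_s: 16.25
eef_pos: [470.4, -102.2, 126.7]
ee_rot: [-0.0, 0.921, -0.39, -0.0]
force: [1.1, -0.6, -7.8]
grip_width: 0.141
```

```bash
python3 st.py
```

```text
t 16.25 p [ 470.4 -102.2  126.7] r 64.0 phi -0.866 phi_rot -0.861 f tool [ 1.2 -0.3  7.8] fz -7.8 tau [0.16 0.15 0.1 ] g 0.141 q [-0.46  0.33  1.77  0.    1.04  0.34]
```

Free and well centred. I'll go on to about -1.57.

Call:
{"op": "play_rows", "data": {
  "steps": [
    [[0.0087,-0.0004,0],[0,0,-0.1273]],
    [[0.0085,-0.0004,0],[0,0,-0.1273]],
    [[0.0085,-0.0004,0],[0,0,-0.1273]],
    [[0.0085,-0.0004,0],[0,0,-0.1273]],
    [[0.0085,-0.0004,0],[0,0,-0.1273]],
    [[0.0085,-0.0004,0],[0,0,-0.1273]],
    [[0.0085,-0.0004,0],[0,0,-0.1273]],
    [[0,0,0],[0,0,0]],
    [[0,0,0],[0,0,0]]
  ]
}}

```text
time_s: 17.15
eef_pos: [509.8, -121.4, 126.7]
ee_rot: [-0.0, 0.999, -0.05, -0.0]
force: [2.3, 1.4, -7.9]
grip_width: 0.146
```

```bash
python3 st.py
python3 - <<'E'
from ov import *
import plan
overlay("top",plan.POSE,(280,130,430,280),"pics/i1.png",slide=68.5)
overlay("side",plan.POSE,(210,80,370,200),"pics/i2.png",slide=68.5)
E
```

```text
t 17.15 p [ 509.8 -121.4  126.7] r 64.17 phi -1.564 phi_rot -1.561 f tool [ 2.2 -1.7  7.9] fz -7.9 tau [0.21 0.39 0.09] g 0.146 q [-0.46  0.42  1.64  0.    1.08 -0.36]
```

View pics/i2.png

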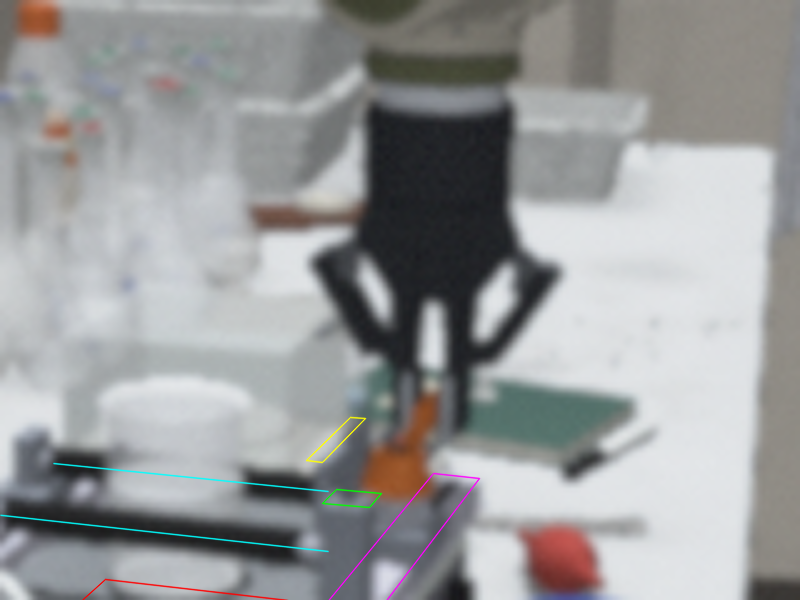

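View pics/i1.png

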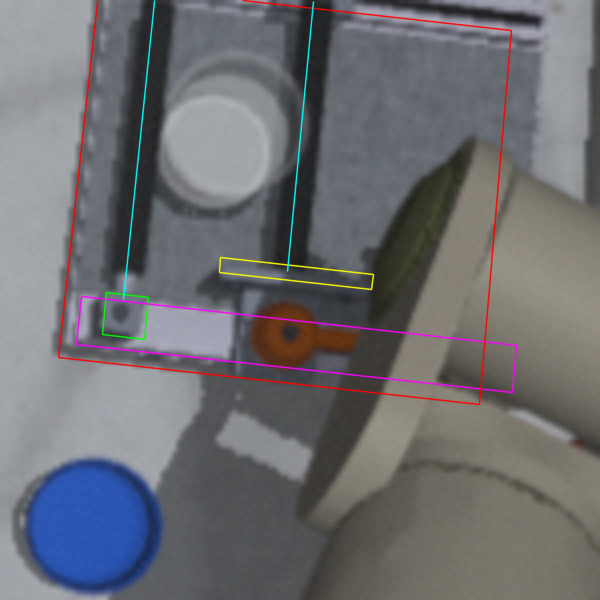

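Call:
{"op": "play_rows", "data": {
  "steps": [
    [[0,0,0.0035],[0,0,0]],
    [[0,0,0.0035],[0,0,0]],
    [[0,0,0.0035],[0,0,0]],
    [[0,0,0],[0,0,0]],
    [[0,0,0],[0,0,0]]
  ]
}}

```text
time_s: 17.75
eef_pos: [510.3, -122.1, 119.5]
ee_rot: [0.0, 0.999, -0.048, 0.001]
force: [0.2, 2.2, -0.0]
grip_width: 0.146
```

```bash
python3 st.py
```

```text
t 17.75 p [ 510.3 -122.1  119.5] r 64.88 phi -1.571 phi_rot -1.565 f tool [ 0.  -2.2  0. ] fz -0.0 tau [0.26 0.13 0.01] g 0.146 q [-0.46  0.43  1.65 -0.    1.07 -0.36]
```

Call:
{"op": "play_rows", "data": {
  "steps": [
    [[-0.0086,-0.0008,0],[0,0,0.1273]],
    [[-0.0086,-0.0004,0],[0,0,0.1273]],
    [[-0.0086,-0.0004,0],[0,0,0.1273]],
    [[0,0,0],[0,0,0]]
  ]
}}

```text
time_s: 18.15
eef_pos: [491.3, -117.1, 119.1]
ee_rot: [0.0, 0.98, -0.198, 0.001]
force: [4.4, -0.4, -5.0]
grip_width: 0.141
```

```bash
python3 st.py
```

```text
t 18.15 p [ 491.3 -117.1  119.1] r 64.65 phi -1.267 phi_rot -1.264 f tool [ 4.1 -1.4  5. ] fz -5.0 tau [0.17 0.41 0.19] g 0.141 q [-0.47  0.39  1.71 -0.    1.04 -0.07]
```

Call:
{"op": "play_rows", "data": {
  "steps": [
    [[0,0,0.0013],[0,0,0]],
    [[0,0,0.0013],[0,0,0]],
    [[0,0,0],[0,0,0]]
  ]
}}

```text
time_s: 18.45
eef_pos: [492.2, -117.7, 118.6]
ee_rot: [0.001, 0.981, -0.195, 0.001]
force: [-2.7, -0.5, 11.8]
grip_width: 0.141
```

```bash
python3 st.py
```

```text
t 18.45 p [ 492.2 -117.7  118.6] r 64.86 phi -1.283 phi_rot -1.268 f tool [ -2.3   1.5 -11.8] fz 11.8 tau [-0.14 -0.4  -0.12] g 0.141 q [-0.47  0.39  1.7  -0.    1.04 -0.07]
```

Call:
{"op": "play_rows", "data": {
  "steps": [
    [[-0.0086,-0.0004,-0.0017],[0,0,0.1273]],
    [[-0.0086,-0.0004,0],[0,0,0.1273]],
    [[0,0,0],[0,0,0]],
    [[0,0,0],[0,0,0]]
  ]
}}

```text
time_s: 18.85
eef_pos: [480.4, -111.2, 118.5]
ee_rot: [0.0, 0.956, -0.292, 0.0]
force: [1.6, -2.0, 1.0]
grip_width: 0.147
```

```bash
python3 st.py
```

```text
t 18.85 p [ 480.4 -111.2  118.5] r 64.59 phi -1.075 phi_rot -1.069 f tool [ 2.4  0.8 -1. ] fz 1.0 tau [-0.08  0.3   0.12] g 0.147 q [-0.47  0.37  1.74 -0.    1.03  0.13]
```

Call:
{"op": "play_rows", "data": {
  "steps": [
    [[-0.0086,-0.0004,0],[0,0,0.1273]],
    [[-0.0086,-0.0004,0],[0,0,0.1273]],
    [[-0.0086,-0.0004,0],[0,0,0.1273]],
    [[0,0,0],[0,0,0]]
  ]
}}

```text
time_s: 19.25
eef_pos: [465.9, -97.8, 118.1]
ee_rot: [0.0, 0.902, -0.433, 0.0]
force: [4.1, -2.8, -6.6]
grip_width: 0.143
```

```bash
python3 st.py
```

```text
t 19.25 p [465.9 -97.8 118.1] r 64.42 phi -0.768 phi_rot -0.767 f tool [ 4.8 -1.4  6.6] fz -6.6 tau [0.26 0.77 0.27] g 0.143 q [-0.45  0.33  1.79 -0.    1.02  0.44]
```

Call:
{"op": "play_rows", "data": {
  "steps": [
    [[0,0,0.0013],[0,0,0]],
    [[0,0,0],[0,0,0]]
  ]
}}

```text
time_s: 19.45
eef_pos: [466.3, -98.3, 117.8]
ee_rot: [0.0, 0.902, -0.432, 0.001]
force: [0.9, -2.1, 2.5]
grip_width: 0.142
```

```bash
python3 st.py
```

```text
t 19.45 p [466.3 -98.3 117.8] r 64.46 phi -0.777 phi_rot -0.769 f tool [ 2.2  0.6 -2.5] fz 2.5 tau [-0.08  0.31  0.07] g 0.142 q [-0.45  0.34  1.79 -0.    1.01  0.44]
```

Call:
{"op": "play_rows", "data": {
  "steps": [
    [[0,0,0.0013],[0,0,0]],
    [[0,0,0],[0,0,0]]
  ]
}}

```text
time_s: 19.65
eef_pos: [466.4, -98.5, 117.6]
ee_rot: [0.0, 0.902, -0.432, 0.001]
force: [-2.6, -1.7, 11.7]
grip_width: 0.144
```

```bash
python3 st.py
```

```text
t 19.65 p [466.4 -98.5 117.6] r 64.5 phi -0.78 phi_rot -0.769 f tool [ -0.2   3.1 -11.7] fz 11.7 tau [-0.49  0.04 -0.01] g 0.144 q [-0.45  0.34  1.79 -0.    1.01  0.44]
```

Run:
```python
from ov import *
import plan
overlay("side",plan.POSE,(260,120,340,180),"pics/j2.png",slide=68.5)
a=cv2.imread("pics/j2.png");
```

```text
(no output)
```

View pics/j2.png

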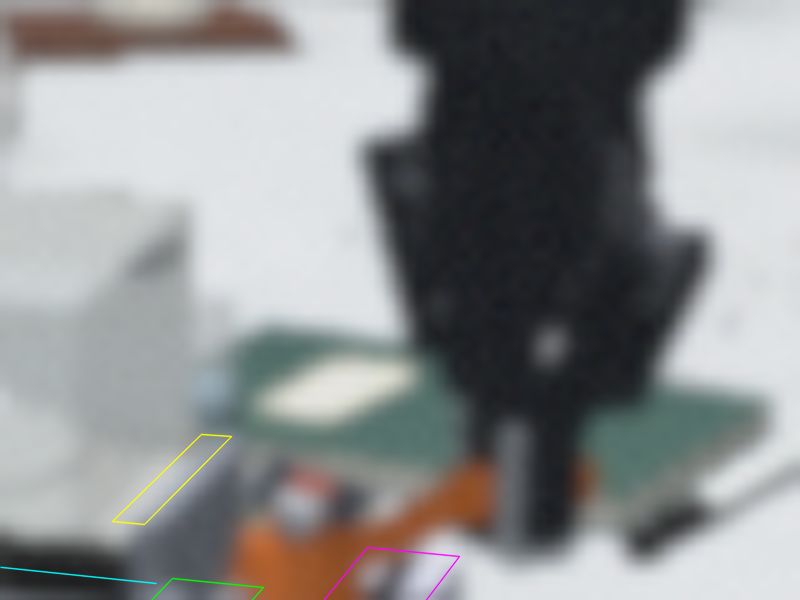

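Call:
{"op": "play_rows", "data": {
  "steps": [
    [[-0.0086,-0.0004,-0.0015],[0,0,0.1273]],
    [[-0.0086,-0.0004,0],[0,0,0.1273]],
    [[0,0,0],[0,0,0]]
  ]
}}

```text
time_s: 20.0
eef_pos: [459.1, -87.1, 117.7]
ee_rot: [0.0, 0.854, -0.521, 0.001]
force: [3.2, -3.1, -1.7]
grip_width: 0.142
```

```bash
python3 st.py
```

```text
t 20.0 p [459.1 -87.1 117.7] r 64.32 phi -0.57 phi_rot -0.567 f tool [ 4.2 -1.4  1.7] fz -1.7 tau [0.29 0.71 0.18] g 0.142 q [-0.44  0.32  1.82 -0.    1.01  0.66]
```

Call:
{"op": "play_rows", "data": {
  "steps": [
    [[-0.0086,-0.0004,0],[0,0,0.1273]],
    [[-0.0086,-0.0004,0],[0,0,0.1273]],
    [[0,0,0],[0,0,0]]
  ]
}}

```text
time_s: 20.3
eef_pos: [454.5, -75.2, 117.6]
ee_rot: [-0.0, 0.798, -0.603, 0.001]
force: [5.0, -4.2, -2.9]
grip_width: 0.142
```

```bash
python3 st.py
```

```text
t 20.3 p [454.5 -75.2 117.6] r 64.17 phi -0.371 phi_rot -0.368 f tool [ 5.4 -3.6  2.9] fz -2.9 tau [0.53 0.8  0.13] g 0.142 q [-0.42  0.3   1.84 -0.    1.    0.88]
```

Call:
{"op": "play_rows", "data": {
  "steps": [
    [[-0.0086,-0.0012,0],[0,0,0.1273]],
    [[-0.0086,-0.0008,0],[0,0,0.1273]],
    [[0,0,0],[0,0,0]]
  ]
}}

```text
time_s: 20.6
eef_pos: [452.5, -62.3, 117.5]
ee_rot: [0.0, 0.734, -0.679, 0.0]
force: [0.5, -5.0, 0.1]
grip_width: 0.138
```

```bash
python3 st.py
```

```text
t 20.6 p [452.5 -62.3 117.5] r 63.84 phi -0.167 phi_rot -0.17 f tool [ 5.  -0.1 -0.1] fz 0.1 tau [ 0.04  0.76 -0.04] g 0.138 q [-0.39  0.3   1.85 -0.    1.    1.1 ]
```

Call:
{"op": "play_rows", "data": {
  "steps": [
    [[-0.0086,-0.0005,0],[0,0,0.1273]],
    [[-0.0086,-0.0005,0],[0,0,0.1273]],
    [[0,0,0],[0,0,0]]
  ]
}}

```text
time_s: 20.9
eef_pos: [452.9, -49.4, 117.4]
ee_rot: [-0.0, -0.663, 0.748, 0.0]
force: [-1.1, -6.2, 0.6]
grip_width: 0.14
```

```bash
python3 st.py
```

```text
t 20.9 p [452.9 -49.4 117.4] r 63.85 phi 0.035 phi_rot 0.03 f tool [ 6.3  0.4 -0.6] fz 0.6 tau [ 0.01  0.86 -0.01] g 0.14 q [-0.37  0.3   1.85 -0.    1.    1.33]
```

Call:
{"op": "play_rows", "data": {
  "steps": [
    [[-0.0086,-0.0005,0],[0,0,0.1273]],
    [[-0.0086,-0.0005,0],[0,0,0.1273]],
    [[0,0,0],[0,0,0]]
  ]
}}

```text
time_s: 21.2
eef_pos: [455.7, -36.9, 117.3]
ee_rot: [-0.001, -0.585, 0.811, 0.0]
force: [-2.6, -5.5, 1.0]
grip_width: 0.145
```

```bash
python3 st.py
```

```text
t 21.2 p [455.7 -36.9 117.3] r 63.93 phi 0.236 phi_rot 0.229 f tool [ 6.   0.8 -1. ] fz 1.0 tau [ 0.05  0.97 -0.09] g 0.145 q [-0.34  0.3   1.84 -0.    1.    1.55]
```

Call:
{"op": "play_rows", "data": {
  "steps": [
    [[-0.0086,-0.0005,0],[0,0,0.1273]]
  ]
}}

```text
time_s: 21.3
eef_pos: [457.7, -31.6, 117.3]
ee_rot: [-0.001, -0.545, 0.839, 0.0]
force: [-2.8, -7.5, 0.5]
grip_width: 0.142
```

```bash
python3 st.py
```

```text
t 21.3 p [457.7 -31.6 117.3] r 63.97 phi 0.325 phi_rot 0.327 f tool [ 8.  -0.5 -0.4] fz 0.5 tau [ 0.09  1.21 -0.49] g 0.142 q [-0.32  0.3   1.84 -0.    1.    1.67]
```

Call:
{"op": "play_rows", "data": {
  "steps": [
    [[-0.0086,-0.0005,0],[0,0,0.1273]]
  ]
}}

```text
time_s: 21.4
eef_pos: [460.6, -25.7, 117.2]
ee_rot: [-0.001, -0.501, 0.865, 0.0]
force: [-3.4, -7.5, 0.8]
grip_width: 0.143
```

```bash
python3 st.py
```

```text
t 21.4 p [460.6 -25.7 117.2] r 64.05 phi 0.428 phi_rot 0.429 f tool [ 8.2 -0.8 -0.8] fz 0.8 tau [ 0.07  1.35 -0.57] g 0.143 q [-0.31  0.31  1.83 -0.    1.    1.78]
```

Call:
{"op": "play_rows", "data": {
  "steps": [
    [[0,0,0],[0,0,0]]
  ]
}}

```text
time_s: 21.5
eef_pos: [460.9, -25.1, 117.2]
ee_rot: [-0.001, -0.502, 0.865, 0.0]
force: [-3.1, -4.4, 1.8]
grip_width: 0.143
```

```bash
python3 st.py
```

```text
t 21.5 p [460.9 -25.1 117.2] r 64.08 phi 0.437 phi_rot 0.428 f tool [ 5.4  0.5 -1.8] fz 1.8 tau [ 0.01  0.99 -0.11] g 0.143 q [-0.31  0.31  1.83 -0.    1.    1.78]
```

Call:
{"op": "play_rows", "data": {
  "steps": [
    [[0.0043,-0.0002,0],[0,0,-0.0637]],
    [[0,0,0],[0,0,0]]
  ]
}}

```text
time_s: 21.7
eef_pos: [459.4, -28.0, 117.0]
ee_rot: [-0.0, -0.523, 0.852, 0.001]
force: [0.6, -0.9, -3.1]
grip_width: 0.139
```

```bash
python3 st.py
```

```text
t 21.7 p [459.4 -28.  117. ] r 64.01 phi 0.388 phi_rot 0.378 f tool [ 0.5 -0.9  3.1] fz -3.1 tau [ 0.15  0.09 -0.03] g 0.139 q [-0.32  0.31  1.84  0.    1.    1.72]
```

Call:
{"op": "play_rows", "data": {
  "steps": [
    [[0,-0.0003,-0.0035],[0,0,0]],
    [[0,-0.0003,-0.0035],[0,0,0]],
    [[0,-0.0003,-0.0037],[0,0,0]],
    [[0,0,0],[0,0,0]]
  ]
}}

```text
time_s: 22.1
eef_pos: [459.9, -27.7, 125.4]
ee_rot: [-0.0, -0.521, 0.854, 0.001]
force: [-2.1, 0.1, -8.6]
grip_width: 0.137
```

```bash
python3 st.py
```

```text
t 22.1 p [459.9 -27.7 125.4] r 63.72 phi 0.395 phi_rot 0.384 f tool [0.9 1.9 8.6] fz -8.6 tau [-0.32  0.08  0.06] g 0.137 q [-0.32  0.29  1.82  0.    1.02  1.73]
```

Call:
{"op": "play_rows", "data": {
  "steps": [
    [[0.0085,0,0],[0,0,-0.1273]],
    [[0.0085,-0.0004,0],[0,0,-0.1273]],
    [[0.0085,-0.0004,0],[0,0,-0.1273]]
  ]
}}

```text
time_s: 22.4
eef_pos: [453.7, -46.0, 125.3]
ee_rot: [-0.0, -0.644, 0.765, 0.0]
force: [0.5, -0.5, -8.1]
grip_width: 0.139
```

```bash
python3 st.py
```

```text
t 22.4 p [453.7 -46.  125.3] r 63.58 phi 0.09 phi_rot 0.08 f tool [ 0.4 -0.5  8.1] fz -8.1 tau [ 0.05  0.01 -0.  ] g 0.139 q [-0.36  0.28  1.84  0.    1.02  1.38]
```

Call:
{"op": "play_rows", "data": {
  "steps": [
    [[0,0,0],[0,0,0]]
  ]
}}

```text
time_s: 22.5
eef_pos: [453.7, -46.1, 125.3]
ee_rot: [-0.0, -0.643, 0.766, 0.0]
force: [0.2, 0.7, -8.4]
grip_width: 0.141
```

```bash
python3 st.py
```

```text
t 22.5 p [453.7 -46.1 125.3] r 63.53 phi 0.089 phi_rot 0.084 f tool [-0.7 -0.1  8.4] fz -8.4 tau [-0.15 -0.15 -0.06] g 0.141 q [-0.36  0.28  1.84  0.    1.02  1.39]
```

Call:
{"op": "play_rows", "data": {
  "steps": [
    [[0.0085,-0.0004,0],[0,0,-0.1273]],
    [[0.0085,-0.0004,0],[0,0,-0.1273]],
    [[0.0085,-0.0004,0],[0,0,-0.1273]],
    [[0.0085,-0.0004,0],[0,0,-0.1273]],
    [[0.0085,-0.0004,0],[0,0,-0.1273]],
    [[0.0085,-0.0004,0],[0,0,-0.1273]],
    [[0.0085,-0.0004,0],[0,0,-0.1273]],
    [[0.0085,-0.0004,0],[0,0,-0.1273]],
    [[0.0085,-0.0004,0],[0,0,-0.1273]],
    [[0,0,0],[0,0,0]]
  ]
}}

```text
time_s: 23.5
eef_pos: [469.0, -99.4, 125.2]
ee_rot: [-0.0, 0.911, -0.411, -0.0]
force: [-1.0, 0.7, -8.0]
grip_width: 0.143
```

```bash
python3 st.py
```

```text
t 23.5 p [469.  -99.4 125.2] r 63.1 phi -0.818 phi_rot -0.814 f tool [-1.1  0.3  8. ] fz -8.0 tau [-0.04 -0.11 -0.03] g 0.143 q [-0.45  0.33  1.77  0.    1.04  0.39]
```

Call:
{"op": "play_rows", "data": {
  "steps": [
    [[0.0085,-0.0004,0],[0,0,-0.1273]],
    [[0.0085,-0.0004,0],[0,0,-0.1273]],
    [[0.0085,-0.0004,0],[0,0,-0.1273]],
    [[0.0085,-0.0004,0],[0,0,-0.1273]],
    [[0.0085,-0.0004,0],[0,0,-0.1273]],
    [[0.0085,-0.0004,0],[0,0,-0.1273]],
    [[0.0085,-0.0004,0],[0,0,-0.1273]],
    [[0.0085,-0.0004,0],[0,0,-0.1273]],
    [[0.0085,-0.0004,0],[0,0,-0.1273]],
    [[0,0,0],[0,0,0]],
    [[0,0,0],[0,0,0]]
  ]
}}

```text
time_s: 24.6
eef_pos: [520.0, -120.8, 125.3]
ee_rot: [-0.0, 1.0, 0.024, -0.0]
force: [1.9, -0.0, -8.0]
grip_width: 0.143
```

```bash
python3 st.py
```

```text
t 24.6 p [ 520.  -120.8  125.3] r 63.37 phi -1.723 phi_rot -1.711 f tool [1.9 0.1 8. ] fz -8.0 tau [0.   0.13 0.12] g 0.143 q [-0.45  0.44  1.61  0.    1.09 -0.5 ]
```

Call:
{"op": "play_rows", "data": {
  "steps": [
    [[0,0,0.0035],[0,0,0]],
    [[0,0,0.0035],[0,0,0]],
    [[0,0,0.0037],[0,0,0]],
    [[0,0,0],[0,0,0]],
    [[0,0,0],[0,0,0]]
  ]
}}

```text
time_s: 25.1
eef_pos: [520.3, -120.9, 117.4]
ee_rot: [-0.0, 1.0, 0.026, 0.0]
force: [2.8, 2.9, -6.0]
grip_width: 0.143
```

```bash
python3 st.py
```

```text
t 25.1 p [ 520.3 -120.9  117.4] r 63.56 phi -1.727 phi_rot -1.715 f tool [ 2.9 -2.7  6. ] fz -6.0 tau [0.39 0.54 0.03] g 0.143 q [-0.45  0.45  1.62  0.    1.07 -0.5 ]
```

Call:
{"op": "play_rows", "data": {
  "steps": [
    [[0,0,0.001],[0,0,0]],
    [[0,0,0],[0,0,0]]
  ]
}}

```text
time_s: 25.3
eef_pos: [520.4, -121.0, 117.1]
ee_rot: [0.0, 1.0, 0.027, 0.0]
force: [3.0, 3.8, -1.4]
grip_width: 0.145
```

```bash
python3 st.py
```

```text
t 25.3 p [ 520.4 -121.   117.1] r 63.63 phi -1.729 phi_rot -1.715 f tool [ 3.2 -3.6  1.4] fz -1.4 tau [0.58 0.39 0.  ] g 0.145 q [-0.45  0.45  1.62  0.    1.07 -0.5 ]
```

Call:
{"op": "play_rows", "data": {
  "steps": [
    [[-0.0017,0,0],[0,0,0.0255]],
    [[-0.0017,0,0],[0,0,0.0255]]
  ]
}}

```text
time_s: 25.5
eef_pos: [518.0, -121.1, 117.1]
ee_rot: [0.0, 1.0, 0.006, 0.001]
force: [5.7, 4.4, -1.6]
grip_width: 0.141
```

```bash
python3 st.py
```

```text
t 25.5 p [ 518.  -121.1  117.1] r 63.61 phi -1.692 phi_rot -1.674 f tool [ 5.7 -4.3  1.6] fz -1.6 tau [ 0.77  0.81 -0.17] g 0.141 q [-0.45  0.44  1.63  0.    1.07 -0.46]
```

Call:
{"op": "play_rows", "data": {
  "steps": [
    [[-0.0009,0,0],[0,0,0.0127]]
  ]
}}

```text
time_s: 25.6
eef_pos: [517.4, -121.1, 117.1]
ee_rot: [0.0, 1.0, 0.001, 0.001]
force: [5.8, 4.3, -2.7]
grip_width: 0.138
```

```bash
python3 st.py
```

```text
t 25.6 p [ 517.4 -121.1  117.1] r 63.61 phi -1.682 phi_rot -1.664 f tool [ 5.8 -4.3  2.7] fz -2.7 tau [ 0.72  0.84 -0.25] g 0.138 q [-0.45  0.44  1.63  0.    1.07 -0.45]
```

Call:
{"op": "play_rows", "data": {
  "steps": [
    [[-0.0009,0,0],[0,0,0.0127]]
  ]
}}

```text
time_s: 25.7
eef_pos: [516.9, -121.1, 117.1]
ee_rot: [0.0, 1.0, -0.004, 0.001]
force: [7.0, 5.2, -2.5]
grip_width: 0.143
```

```bash
python3 st.py
```

```text
t 25.7 p [ 516.9 -121.1  117.1] r 63.59 phi -1.673 phi_rot -1.655 f tool [ 6.9 -5.3  2.5] fz -2.5 tau [ 0.77  0.87 -0.24] g 0.143 q [-0.45  0.44  1.63  0.    1.07 -0.44]
```

Call:
{"op": "play_rows", "data": {
  "steps": [
    [[-0.0009,0,0],[0,0,0.0127]]
  ]
}}

```text
time_s: 25.8
eef_pos: [516.3, -121.1, 117.1]
ee_rot: [0.0, 1.0, -0.009, 0.001]
force: [6.7, 3.3, -2.1]
grip_width: 0.14
```

```bash
python3 st.py
```

```text
t 25.8 p [ 516.3 -121.1  117.1] r 63.6 phi -1.664 phi_rot -1.645 f tool [ 6.6 -3.5  2.2] fz -2.1 tau [ 0.78  1.02 -0.27] g 0.14 q [-0.45  0.44  1.63  0.    1.07 -0.44]
```

Call:
{"op": "play_rows", "data": {
  "steps": [
    [[0.0034,-0.0012,0.0004],[0,0,-0.051]],
    [[0,0,0],[0,0,0]],
    [[0,0,0],[0,0,0]]
  ]
}}

```text
time_s: 26.1
eef_pos: [518.6, -121.0, 117.0]
ee_rot: [0.001, 1.0, 0.011, 0.001]
force: [4.3, -1.5, 1.7]
grip_width: 0.143
```

```bash
python3 st.py
```

```text
t 26.1 p [ 518.6 -121.   117. ] r 63.52 phi -1.7 phi_rot -1.684 f tool [ 4.3  1.6 -1.7] fz 1.7 tau [-0.18  0.52 -0.12] g 0.143 q [-0.45  0.45  1.63 -0.    1.07 -0.47]
```

Call:
{"op": "play_rows", "data": {
  "steps": [
    [[0.003,0,0],[0,0,-0.03]],
    [[0,0,0],[0,0,0]]
  ]
}}

```text
time_s: 26.3
eef_pos: [520.3, -120.8, 116.7]
ee_rot: [0.0, 1.0, 0.024, -0.0]
force: [0.8, -4.1, 4.4]
grip_width: 0.139
```

```bash
python3 st.py
```

```text
t 26.3 p [ 520.3 -120.8  116.7] r 63.46 phi -1.728 phi_rot -1.71 f tool [ 0.6  4.1 -4.4] fz 4.4 tau [-0.46 -0.14 -0.15] g 0.139 q [-0.45  0.45  1.62 -0.    1.07 -0.49]
```

Call:
{"op": "play_rows", "data": {
  "steps": [
    [[0,-0.0008,-0.0004],[0,0,0]],
    [[0,0,0],[0,0,0]],
    [[0,0,0],[0,0,0]],
    [[0,0,0],[0,0,0]]
  ],
  "grip": 0.65
}}

```text
time_s: 26.7
eef_pos: [520.1, -119.5, 116.5]
ee_rot: [-0.0, 1.0, 0.023, -0.0]
force: [0.6, -0.0, 0.1]
grip_width: 0.35
```

```bash
python3 st.py
```

```text
t 26.7 p [ 520.1 -119.5  116.5] r 62.14 phi -1.726 phi_rot -1.709 f tool [ 0.6  0.1 -0.1] fz 0.1 tau [0.01 0.02 0.02] g 0.35 q [-0.45  0.45  1.62  0.    1.07 -0.49]
```

Call:
{"op": "play_rows", "data": {
  "steps": [
    [[0,0,-0.015],[0,0,0]],
    [[0,0,-0.04],[0,0,0]],
    [[0,0,-0.05],[0,0,0]],
    [[-0.04,0.04,0],[0,0,0]],
    [[-0.05,0.04,0],[0,0,0]],
    [[-0.05,0.04,0],[0,0,0]],
    [[-0.04,0.04,0],[0,0,0]],
    [[0,0,0],[0,0,0]]
  ]
}}

```text
time_s: 27.5
eef_pos: [388.8, -248.8, 196.4]
ee_rot: [0.001, 1.0, 0.021, 0.0]
force: [0.4, -0.6, -0.0]
grip_width: 0.354
```

```bash
python3 st.py
python3 - <<'E'
from ov import *
import plan
overlay("top",plan.POSE,(280,130,430,280),"pics/k1.png",slide=68.5,lev=-1.71)
overlay("side",plan.POSE,(210,110,330,200),"pics/k2.png",slide=68.5)
E
```

```text
t 27.5 p [ 388.8 -248.8  196.4] r 229.85 phi -1.075 phi_rot -1.704 f tool [0.3 0.7 0. ] fz -0.0 tau [-0.03 -0.   -0.03] g 0.354 q [-0.82  0.21  1.73 -0.    1.2  -0.87]
```

View pics/k1.png

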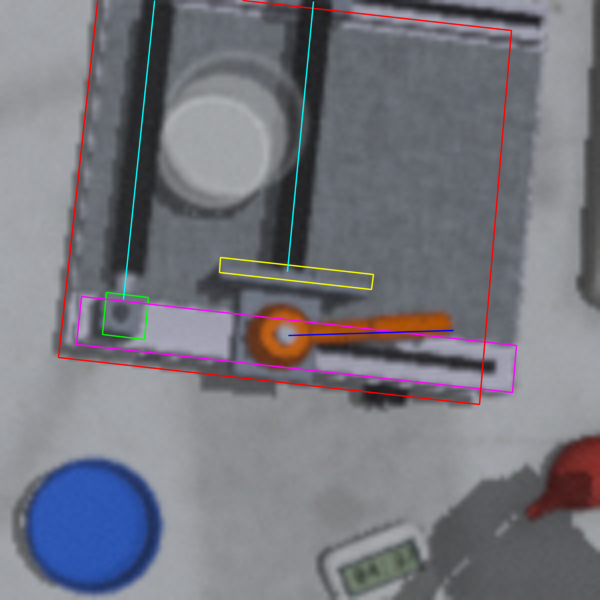

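View pics/k2.png

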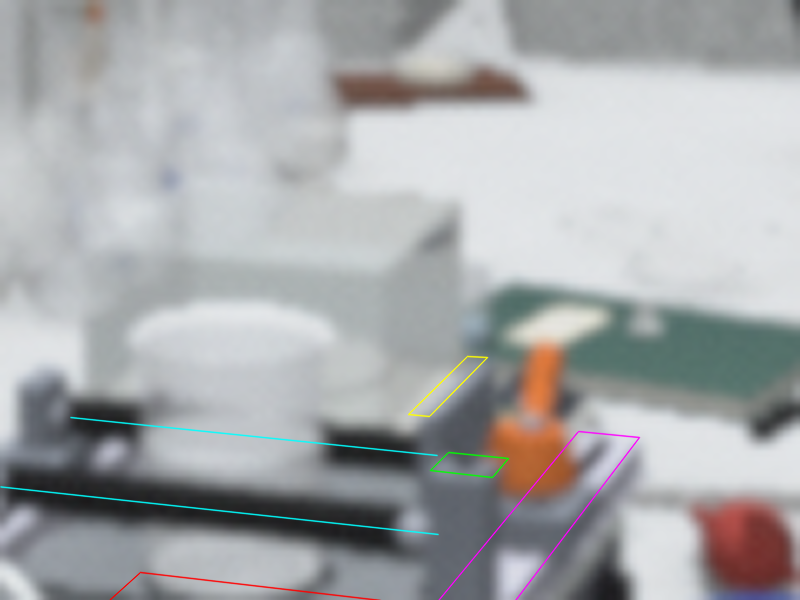

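```bash
python3 -c "
from rig import ctrl
print(ctrl.finish_job())"
```

```text
the job is handed in; nothing more can be done
None
```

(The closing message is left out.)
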